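Assemble the stacking jar on the banding wheel

ROBOT

A 7-joint arm with a two-finger parallel gripper is mounted at the origin on the work surface. World frame = base frame: x ahead of the robot, y to its left, z up, the work surface at z = 0. Lengths are in mm, angles in rad, forces in N, time in s.
With the tool pointing down it reaches from about 425 to 1025 mm from the base axis. Payload 3.6 kg.
Tool frame: the origin (TCP) lies between the finger pads; the fingertips stand 25 mm ahead of it and the grasp point (between the pads) lies 6 mm ahead of it; y points along the fingers, x is the direction in which the jaws open and shut, and the axes are right-handed (so a half turn about y gives the same grasp; the last joint's range is limited). The gripper opens to 85 mm and grips with 20 to 120 N. Pads are 22 mm wide; open, the fingers measure 114 mm over their backs; the gripper's body (76 mm by 85 mm) begins 54 mm behind the grasp point. The pads swing forward as they close: fully open they stand 13 mm farther back than shut.
Start: joints at [-1.317, 0.591, 0.048, 1.609, -0.033, 0.943, -0.034], TCP at [246.415, 681.842, 256.302] pointing down, gripper open.
Joint ranges: [-2.69, 2.69], [-0.47, 2.24], [-1.27, 1.36], [0.19, 2.51], [-1.53, 4.68], [0.08, 2.07], [-3.09, 3.09]. Speed limits (rad/s): [2.57, 2.57, 3.14, 3.14, 3.14, 3.14, 3.14].

INTERFACE

Orientations are given as [roll, pitch, yaw] about the fixed x, y, z axes, in that order (R = Rz(yaw) Ry(pitch) Rx(roll)).
In Python, from rig import read_state, read_camera, camera_model, finish_job gives the robot as it stands. The module is installed in compiled form; this text tells all that it offers.
- The arm moves only by the tool carry_out, never from a script. Its argument "rows" is a list of rows, each an object of numbers: "x", "y", "z": the shift along the tool's x, y, z in cm; "wx", "wy", "wz": the turn, a rotation vector about the tool's x, y, z in degrees; "fingers": the finger opening in cm, from 0 to 8.54. A call has 1 to 12 rows; each row shifts and turns the pose as measured when the row begins, along the tool's axes as they then stand; what a row does not reach is not made up. A row lasts 1/10 s, in which the tool goes at most 50 mm and 8.59 degrees, less where a joint would pass 70% of its speed; a pose out of reach is approached as far as the arm can. A call with a gripper value outside its range is refused whole. The fingers move at their own pace and stop on an object; "squeeze" is the grip in N (left out, the last holds). Time passes only in rows, so rows that do not move let the fingers close. It gives the time, the measured TCP pose, the force and the opening at its end, in the units of the state.
- read_state(): the state, without advancing time (a new reading comes with each control period).
- read_camera(name): name is "scene" or "top" or "wrist"; returns the picture (420x560x3 uint8, red, green, blue); there is no depth.
- camera_model(name): a dict with "intrinsics" (3x3 intrinsics, pixels), "dist" ([k1, k2, p1, p2, k3] as OpenCV has them; the pictures are not rectified), "R" (3x3) and "t" (3): a world point X has camera coordinates R X + t; the wrist camera has in their place "T_tool_cam" (4x4, takes a point from camera to tool coordinates, whose origin is the TCP and whose axes are the tool frame's). Camera axes: x right, y down, z forward; pixel columns grow to the right and rows downward; lengths in mm; the calibration is good to about 2 mm. A picture is of the moment at which its call begins: read the wrist's pose just before it. camera_model takes no time and is no camera call.
- finish_job(): hands the job in, once; it reports no verdict.
The state is a dict: "time": time; "joints": joint angles; "qvel": joint speeds; "joint_torque": joint torques, N m; "tool_pos": TCP position; "eef_rot": TCP orientation; "force": force on the tool from outside, world axes, zero at the start; "wrist_torque": the same for the moment, N m; "gripper_width": opening from 0.0 (shut) to 1.0 (fully open).
Only numpy, scipy, OpenCV 4.12 (cv2) and the standard library are available. Lean on these libraries where they do the work, as an engineer would, in place of code of your own. Each camera call takes 0.05 s, during which the arm holds its last target. There are 200 camera calls.

TASK

Put the fired stacking jar together on the banding wheel: stand the blue base in the middle of the wheel, then set the green tier, the white tier and the terracotta lid on it in that order, one at a time, letting go of each before taking the next. Each must sit fully home in the one below, upright, turned so that all the lugs line up with those of the blue base and a carrying cord could run straight through them. It is fired clay, so lower each piece gently rather than dropping it, and leave the sponge, underglaze pot, slip jar, vase and brush where they are.

Things in the scene. Friction and masses are not known exactly. Their poses are not given: they have to be found in the camera images.
- base_mid (a point): Blue base, glazed fired clay: open round pot 68 mm across, 50 mm high, wall 5 mm, mouth 58 mm. Point: on the axis, 25 mm above its underside; z up. Two lugs 8 mm proud of the wall at +x and -x, 14 mm wide, 6 to 18 mm below the rim; plain at +y and -y, so taken across y. It, the other three pieces, sponge and underglaze stand on a 12 mm plywood ware board, at least 105 mm apart.
- green_mid (a point): Grey-green tier: open round pot 64 mm across, 52 mm high, wall 5 mm, mouth 54 mm. Foot stepped in, 6 mm high, tapered 52 to 43 mm, drops into the base's mouth; the shoulder round it rests on the rim, so fingers must not reach below the shoulder. Point: on the axis, 26 mm above its underside; z up. Two lugs 8 mm proud of the wall at +x and -x, 14 mm wide, 6 to 18 mm below the rim; taken across y.
- white_mid (a point): White tier: open round pot 60 mm across, 52 mm high, wall 5 mm, mouth 50 mm. Foot stepped in, 6 mm high, tapered 48 to 39 mm, drops into the green tier's mouth; the shoulder rests on its rim. Point: on the axis, 26 mm above its underside; z up. Two lugs 8 mm proud of the wall at +x and -x, 14 mm wide, 6 to 18 mm below the rim; plain at +y and -y, so taken across y.
- lid_knob (a point): Terracotta lid, 44 mm high: foot 6 mm, tapered 44 to 35 mm, drops into the white tier's mouth; plate 58 mm across, 7 mm thick, lugs 8 mm proud at +x and -x; on top an upright flat-sided knob 31 mm high, 26 mm along x, 14 mm along y (taken across y, above the plate). Stands on its foot. Point: on the axis, 28 mm above the underside, half-way up the knob; z up.
- wheel_top (a point): Banding wheel: round brown wooden head 190 mm across, 18 mm thick, on a black post and iron foot, its top 90 mm above the table. Point: centre of the top face, z up. The head turns about z on a lightly rubbing bearing (its heading does not matter); the foot stands fast.
- sponge: Round yellow sponge, 74 mm across, 34 mm high, on the ware board; origin under its centre. Leave alone.
- underglaze: Small round red pot of underglaze with a paper label and black cap, 42 mm across, 52 mm high, on the ware board; origin under its centre. Leave alone.
- slipjar: White ceramic slip jar with a narrower neck, 62 mm across, 70 mm high, on the table beyond the work; origin under its centre. Leave alone.
- vase: Tall clay-brown cylinder vase with a fan-shaped leaf in relief, 84 mm across, 170 mm high, at the far side; origin under its centre. Leave alone.
- brush: Brush with a dark wooden handle, 170 mm long, lying on the table beyond the work; origin under it. Leave alone.
Things that resemble listed ones, but are neither listed nor needed, are in the scene too. What is shaped like the part that bears green_mid but pink or purple is not meant. Of the things shaped like the part that bears lid_knob, the terracotta one is meant.

How it is judged:
By the outcome, as a careful person would: the job done as asked, in the order asked, and still so for the second after the job is handed in, with the robot touching nothing.
It also fails if it takes over 109 s, if anything falls off the work surface, if the arm or the gripper's body presses on something with over 40 N, if the wrist force passes 120 N, or if a joint passes its speed limit or range.

## Working session

There is one attempt and no reset: what is moved stays moved. The work goes in short steps, Python scripts to look and compute and a tool call to move; the robot and the scene stay as the last step left them, time stands still between calls to the robot, and variables do not carry over. Pictures are saved under pics/ and viewed, about 12 in all and at most 16, crops included, and the job is handed in when it is done.

Besides the shell and the picture viewer there is one more tool, called after "Emit:" as name([rows], argument=value, ...), one row to a line, values as JSON. carry_out: Moves the arm, as the interface text tells. Its arguments: {"type":"object","properties":{"rows":{"type":"array"},"squeeze":{"type":"number"}},"required":["rows"]}

```bash
mkdir -p pics; python3 - <<'E'
from rig import *
import cv2,json
s=read_state();print(s)
for n in("scene","top"):
    im=read_camera(n);cv2.imwrite(f"pics/{n}0.png",im[:,:,::-1])
    m=camera_model(n);print(n,m)
print(camera_model("wrist"))
E
```

```text
{'time': 0.0, 'joints': array([-1.3174636 ,  0.59209966,  0.04826124,  1.60980149, -0.03325744,
        0.94270976, -0.03368622]), 'qvel': array([-0.00144824, -0.00313063,  0.00169   ,  0.00137008, -0.00038103,
       -0.00041681, -0.00216939]), 'joint_torque': array([-1.73848584e-04, -5.48708582e+01,  1.54676624e+00, -1.98125750e+01,
        9.46468266e-03,  8.68319854e-03, -1.68220203e-05]), 'tool_pos': array([246.16053931, 681.12275073, 255.16173041]), 'eef_rot': array([-1.57093319,  0.00221089,  1.22411543]), 'force': array([-0.38515723,  0.25570778,  0.15541319]), 'wrist_torque': array([-0.02105886, -0.00280892, -0.03171755]), 'gripper_width': 0.9984468208732384}
scene {'intrinsics': array([[456.29080637,   0.        , 281.8032095 ],
       [  0.        , 456.29080637, 212.65332052],
       [  0.        ,   0.        ,   1.        ]]), 'dist': array([-0.05757394,  0.        ,  0.        ,  0.        ,  0.        ]), 'R': array([[-0.17602624,  0.98426317,  0.01551691],
       [ 0.78178888,  0.1493596 , -0.60539066],
       [-0.59818133, -0.0944337 , -0.79577721]]), 't': array([  
[... 418 characters left out ...]
504, -0.00384527, -0.97461716]]), 't': array([   2.86172048,  562.62131394, 1288.86622269])}
{'intrinsics': array([[376.57080901,   0.        , 277.54560641],
       [  0.        , 376.57080901, 212.86030424],
       [  0.        ,   0.        ,   1.        ]]), 'dist': array([-0.08207084,  0.        ,  0.        ,  0.        ,  0.        ]), 'T_tool_cam': array([[ 9.99999278e-01, -8.57251681e-04, -8.42019750e-04,
        -6.04536244e-01],
       [ 5.72690871e-04, -2.76019696e-01,  9.61151809e-01,
        -1.16209977e+02],
       [-1.05636304e-03, -9.61151597e-01, -2.76019006e-01,
         7.11016175e+01],
       [ 0.00000000e+00,  0.00000000e+00,  0.00000000e+00,
         1.00000000e+00]])}
```

View pics/top0.png

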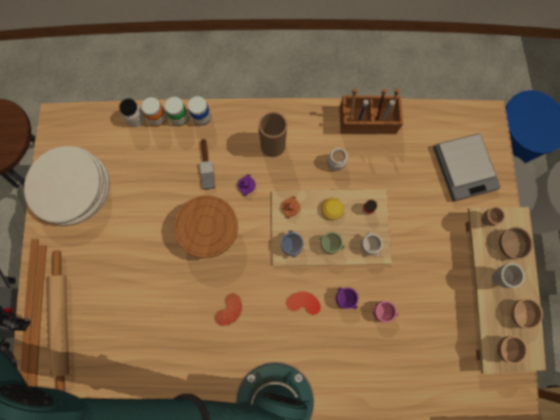

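View pics/scene0.png

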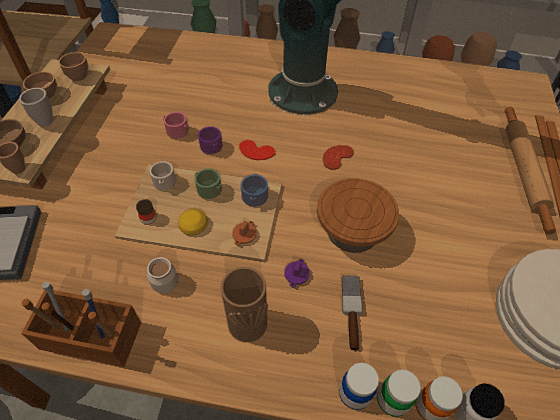

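```bash
cat > h.py <<'E'
import numpy as np, cv2
from rig import *
from scipy.spatial.transform import Rotation as Ro
def pose(n=1):
    s=read_state(); R=Ro.from_euler('xyz',s['eef_rot']).as_matrix(); return R,s['tool_pos'],s
def ext(name,RT=None):
    m=camera_model(name)
    if name!='wrist': return m['intrinsics'],m['dist'],m['R'],m['t']
    R,p=RT; T=m['T_tool_cam']; Rw=R@T[:3,:3]; c=R@T[:3,3]+p
    return m['intrinsics'],m['dist'],Rw.T,-Rw.T@c
def proj(X,E):
    K,d,R,t=E; return cv2.projectPoints(np.float64(X).reshape(-1,1,3),cv2.Rodrigues(R)[0],t,K,d)[0].reshape(-1,2)
def unproj(uv,z,E):
    K,d,R,t=E; n=cv2.undistortPoints(np.float64(uv).reshape(-1,1,2),K,d).reshape(-1,2)
    r=np.c_[n,np.ones(len(n))]@R; c=-R.T@t; return c+r*((z-c[2])/r[:,2])[:,None]
def rect(im,E,cx,cy,z,half,res=0.5):
    """bird view: image right = -y world, up = +x world"""
    n=int(2*half/res); g=(np.arange(n)+.5)*res-half
    X=np.dstack(np.meshgrid(g,g)); P=np.dstack([cx-X[...,1],cy-X[...,0],np.full((n,n),z)])
    uv=proj(P,E).reshape(n,n,2).astype(np.float32)
    return cv2.remap(im,uv[...,0],uv[...,1],cv2.INTER_LINEAR)
E
python3 - <<'E'
from h import *
E=ext('top')
for n,u,z in [('base',(292,242),62),('green',(331,241),64),('white',(373,243),64),('lid',(291,206),30),('wheel',(206,227),90),('sponge',(333,209),46),('ug',(370,206),64),('bmid',(331,228),12),('slip',(338,157),70),('vase',(272,122),170),('purple',(346,298),40),('purplelid',(247,185),20)]:
    print(n,unproj(u,z,E).round())
im=cv2.imread('pics/top0.png')
cv2.imwrite('pics/toprect.png',np.hstack([cv2.resize(im[180:275,180:400],(792,342),interpolation=2)]))
E
```

```text
base [[466. -55.  62.]]
green [[ 468. -172.   64.]]
white [[ 460. -299.   64.]]
lid [[584. -55.  30.]]
wheel [[508. 199.  90.]]
sponge [[ 570. -184.   46.]]
ug [[ 575. -296.   64.]]
bmid [[ 517. -181.   12.]]
slip [[ 731. -203.   70.]]
vase [[805.   2. 170.]]
purple [[ 299. -215.   40.]]
purplelid [[657.  83.  20.]]
```

View pics/toprect.png

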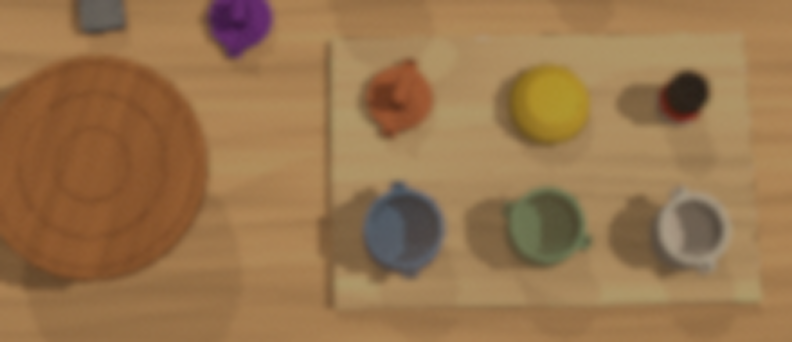

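```bash
cat > plan.py <<'E'
from h import *
import sys
def plan(x,y,z,yaw,n,cur=None):
    """n rows from current pose to target, tool down at given yaw (deg)"""
    if cur is None:
        R,p,s=pose(); 
    else: R,p=cur
    Rt=Ro.from_euler('xyz',[-np.pi/2,0,np.radians(yaw)]).as_matrix()
    w=Ro.from_matrix(R.T@Rt).as_rotvec(degrees=True)
    t=np.array([x,y,z]); d=(t-p)/n/10
    for i in range(n):
        v=R.T@d; print({k:round(float(a),2) for k,a in zip(('x','y','z','wx','wy','wz'),(*v,*(w/n))) if abs(a)>.004})
        R=R@Ro.from_rotvec(w/n,degrees=True).as_matrix()
    return R,t
if __name__=='__main__':
    a=[float(v) for v in sys.argv[1:]]; cur=None
    for i in range(0,len(a),5): cur=plan(*a[i:i+4],int(a[i+4]),cur); print()
E
python3 plan.py 440 200 290 90 12
```

```text
{'x': -3.22, 'y': -0.28, 'z': -2.88, 'wy': -1.66, 'wz': -0.01}
{'x': -3.3, 'y': -0.28, 'z': -2.79, 'wy': -1.66, 'wz': -0.01}
{'x': -3.38, 'y': -0.28, 'z': -2.69, 'wy': -1.66, 'wz': -0.01}
{'x': -3.46, 'y': -0.28, 'z': -2.59, 'wy': -1.66, 'wz': -0.01}
{'x': -3.53, 'y': -0.28, 'z': -2.49, 'wy': -1.66, 'wz': -0.01}
{'x': -3.6, 'y': -0.29, 'z': -2.39, 'wy': -1.66, 'wz': -0.01}
{'x': -3.67, 'y': -0.29, 'z': -2.28, 'wy': -1.66, 'wz': -0.01}
{'x': -3.74, 'y': -0.29, 'z': -2.18, 'wy': -1.66, 'wz': -0.01}
{'x': -3.8, 'y': -0.29, 'z': -2.07, 'wy': -1.66, 'wz': -0.01}
{'x': -3.86, 'y': -0.29, 'z': -1.96, 'wy': -1.66, 'wz': -0.01}
{'x': -3.91, 'y': -0.29, 'z': -1.84, 'wy': -1.66, 'wz': -0.01}
{'x': -3.96, 'y': -0.29, 'z': -1.73, 'wy': -1.66, 'wz': -0.01}
```

Emit:
carry_out([
  {"x":-3.2,"y":-0.3,"z":-2.9,"wy":-1.7},
  {"x":-3.3,"y":-0.3,"z":-2.8,"wy":-1.7},
  {"x":-3.4,"y":-0.3,"z":-2.7,"wy":-1.7},
  {"x":-3.5,"y":-0.3,"z":-2.6,"wy":-1.7},
  {"x":-3.5,"y":-0.3,"z":-2.5,"wy":-1.7},
  {"x":-3.6,"y":-0.3,"z":-2.4,"wy":-1.7},
  {"x":-3.7,"y":-0.3,"z":-2.3,"wy":-1.7},
  {"x":-3.7,"y":-0.3,"z":-2.2,"wy":-1.7},
  {"x":-3.8,"y":-0.3,"z":-2.1,"wy":-1.7},
  {"x":-3.9,"y":-0.3,"z":-2.0,"wy":-1.7},
  {"x":-3.9,"y":-0.3,"z":-1.8,"wy":-1.7},
  {"x":-4.0,"y":-0.3,"z":-1.7,"wy":-1.7},
])

```text
validation failed for argument at $.ro...
```

Emit:
carry_out([
  {"x":-3.2,"y":-0.3,"z":-2.9,"wx":0,"wy":-1.7,"wz":0,"fingers":8.5},
])

```text
time: 0.2
tool_pos: [257.3, 646.2, 257.2]
eef_rot: [-1.566, -0.001, 1.263]
force: [0.1, 0.3, 0.4]
gripper_width: 0.989
```

Emit:
carry_out([
  {"x":-3.5,"y":-0.3,"z":-2.9,"wx":0,"wy":-1.7,"wz":0,"fingers":8.5},
  {"x":-3.5,"y":-0.3,"z":-2.8,"wx":0,"wy":-1.7,"wz":0,"fingers":8.5},
  {"x":-3.6,"y":-0.3,"z":-2.7,"wx":0,"wy":-1.7,"wz":0,"fingers":8.5},
  {"x":-3.6,"y":-0.3,"z":-2.6,"wx":0,"wy":-1.7,"wz":0,"fingers":8.5},
  {"x":-3.7,"y":-0.3,"z":-2.5,"wx":0,"wy":-1.7,"wz":0,"fingers":8.5},
  {"x":-3.7,"y":-0.3,"z":-2.4,"wx":0,"wy":-1.7,"wz":0,"fingers":8.5},
  {"x":-3.8,"y":-0.3,"z":-2.3,"wx":0,"wy":-1.7,"wz":0,"fingers":8.5},
  {"x":-3.8,"y":-0.3,"z":-2.2,"wx":0,"wy":-1.7,"wz":0,"fingers":8.5},
  {"x":-3.9,"y":-0.3,"z":-2.0,"wx":0,"wy":-1.7,"wz":0,"fingers":8.5},
  {"x":-3.9,"y":-0.3,"z":-1.9,"wx":0,"wy":-1.7,"wz":0,"fingers":8.5},
  {"x":-4.0,"y":-0.3,"z":-1.8,"wx":0,"wy":-1.7,"wz":0,"fingers":8.5},
])

```text
time: 1.3
tool_pos: [456.4, 181.0, 286.4]
eef_rot: [-1.563, 0.004, 1.611]
force: [0.2, 0.8, 0.3]
gripper_width: 0.995
```

```bash
python3 - <<'E'
from h import *
R,p,s=pose(); im=read_camera('wrist')[:,:,::-1]; cv2.imwrite('pics/w1.png',im); np.savez('w1.npz',R=R,p=p)
print(p,np.degrees(s['eef_rot']),s['joints'].round(2))
E=ext('wrist',(R,p)); print(proj([[508,199,90],[466,-55,62],[468,-172,64],[584,-55,30]],E))
E
python3 plan.py 470 -160 310 90 10
```

```text
[456.42397309 181.04877131 286.38097863] [-89.54068452   0.21779799  92.29766894] [-0.51  0.26  0.05  2.09 -0.02  0.8   1.16]
[[296.75694348 251.24084835]
 [ 33.304015   188.26006504]
 [-72.39073004 187.26455794]
 [ 65.02973007 285.06376952]]
{'x': -3.32, 'y': -0.2, 'wx': -0.03, 'wy': 0.17, 'wz': -0.05}
{'x': -3.32, 'y': -0.2, 'z': -0.01, 'wx': -0.03, 'wy': 0.17, 'wz': -0.05}
{'x': -3.32, 'y': -0.21, 'z': -0.02, 'wx': -0.03, 'wy': 0.17, 'wz': -0.05}
{'x': -3.32, 'y': -0.21, 'z': -0.03, 'wx': -0.03, 'wy': 0.17, 'wz': -0.05}
{'x': -3.32, 'y': -0.21, 'z': -0.04, 'wx': -0.03, 'wy': 0.17, 'wz': -0.05}
{'x': -3.32, 'y': -0.22, 'z': -0.05, 'wx': -0.03, 'wy': 0.17, 'wz': -0.05}
{'x': -3.32, 'y': -0.22, 'z': -0.06, 'wx': -0.03, 'wy': 0.17, 'wz': -0.05}
{'x': -3.32, 'y': -0.22, 'z': -0.07, 'wx': -0.03, 'wy': 0.17, 'wz': -0.05}
{'x': -3.32, 'y': -0.23, 'z': -0.08, 'wx': -0.03, 'wy': 0.17, 'wz': -0.05}
{'x': -3.32, 'y': -0.23, 'z': -0.09, 'wx': -0.03, 'wy': 0.17, 'wz': -0.05}
```

View pics/w1.png

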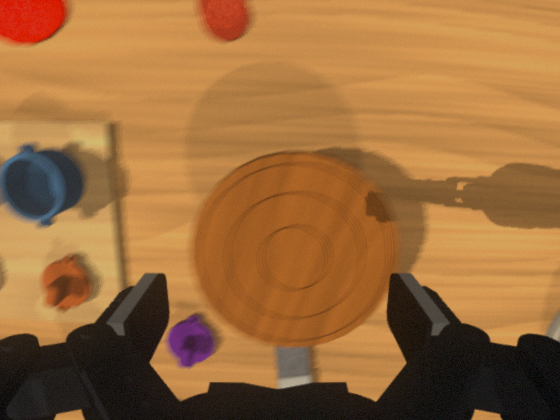

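Emit:
carry_out([
  {"x":-3.3,"y":-0.2,"z":0,"wx":0,"wy":0.2,"wz":0,"fingers":8.5},
  {"x":-3.3,"y":-0.2,"z":0,"wx":0,"wy":0.2,"wz":0,"fingers":8.5},
  {"x":-3.3,"y":-0.2,"z":0,"wx":0,"wy":0.2,"wz":0,"fingers":8.5},
  {"x":-3.3,"y":-0.2,"z":0,"wx":0,"wy":0.2,"wz":0,"fingers":8.5},
  {"x":-3.3,"y":-0.2,"z":0,"wx":0,"wy":0.2,"wz":0,"fingers":8.5},
  {"x":-3.3,"y":-0.2,"z":0,"wx":0,"wy":0.2,"wz":0,"fingers":8.5},
  {"x":-3.3,"y":-0.2,"z":0,"wx":0,"wy":0.2,"wz":0,"fingers":8.5},
  {"x":-3.3,"y":-0.2,"z":0,"wx":0,"wy":0.2,"wz":0,"fingers":8.5},
  {"x":-3.3,"y":-0.2,"z":0,"wx":0,"wy":0.2,"wz":0,"fingers":8.5},
  {"x":0,"y":0,"z":0,"wx":0,"wy":0,"wz":0,"fingers":8.5},
  {"x":0,"y":0,"z":0,"wx":0,"wy":0,"wz":0,"fingers":8.5},
])

```text
time: 2.45
tool_pos: [461.9, -138.8, 306.5]
eef_rot: [-1.563, 0.01, 1.557]
force: [0.4, 0.0, 0.9]
gripper_width: 1.001
```

```bash
python3 - <<'E'
from h import *
R,p,s=pose(); im=read_camera('wrist')[:,:,::-1]; cv2.imwrite('pics/w2.png',im); np.savez('w2.npz',R=R,p=p)
print(p,np.degrees(s['eef_rot']),s['joints'].round(2))
E

```

```text
[ 461.945427   -138.75117134  306.49027554] [-89.58180472   0.56211093  89.2042613 ] [-0.01  0.23  0.24  2.09 -0.06  0.83  1.82]
```

View pics/w2.png

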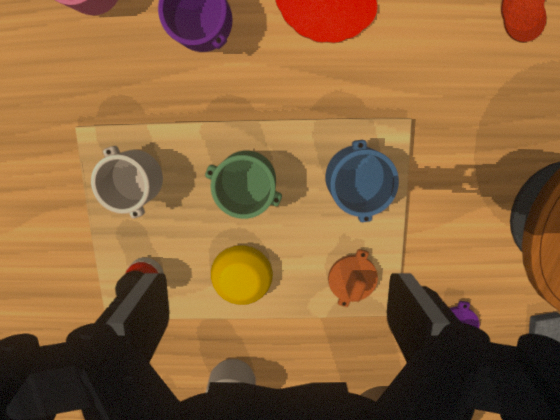

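```bash
python3 - <<'E'
from h import *
f=np.load('w2.npz');E=ext('wrist',(f['R'],f['p']));im=cv2.imread('pics/w2.png')
H={'white':([(109,152),(136,213)],58),'green':([(211,172),(276,200)],58),'base':([(361,146),(366,217)],56),'lid':([(361,256),(344,302)],25)}
t=[]
for n,(uv,z) in H.items():
    X=unproj(uv,z,E);d=X[0]-X[1];c=X.mean(0)
    print(n,c.round(1),np.linalg.norm(d).round(1),np.degrees(np.arctan2(d[1],d[0])).round(1))
    r=rect(im,E,round(c[0]),round(c[1]),z,45,.3); cv2.drawMarker(r,(150,150),(0,0,255),0,12); t.append(r); print(r.shape)
cv2.imwrite('pics/m2.png',np.vstack([np.hstack(t[:2]),np.hstack(t[2:])]))
f=np.load('w1.npz');E=ext('wrist',(f['R'],f['p']));im=cv2.imread('pics/w1.png')
r=rect(im,E,508,199,90,120,.5)
hsv=cv2.cvtColor(r,cv2.COLOR_BGR2HSV);m=cv2.inRange(hsv,(5,150,60),(16,255,200));m=cv2.morphologyEx(m,cv2.MORPH_OPEN,np.ones((9,9)))
c=max(cv2.findContours(m,0,1)[0],key=cv2.contourArea);print(cv2.minEnclosingCircle(c),cv2.fitEllipse(c))
cv2.drawContours(r,[c],-1,(0,255,0),1);cv2.imwrite('pics/wh.png',r)
E

```

```text
white [ 460.5 -297.2   58. ] 66.0 -161.9
(300, 300, 3)
green [ 465.5 -175.2   58. ] 69.8 -114.7
(300, 300, 3)
base [463.6 -56.3  56. ] 72.2 -173.5
(300, 300, 3)
lid [583.9 -57.1  25. ] 60.8 163.5
(300, 300, 3)
((228.9593048095703, 244.97874450683594), 325.25872802734375) ((234.47677612304688, 256.375244140625), (498.9025573730469, 545.6978149414062), 177.2945098876953)
```

View pics/m2.png

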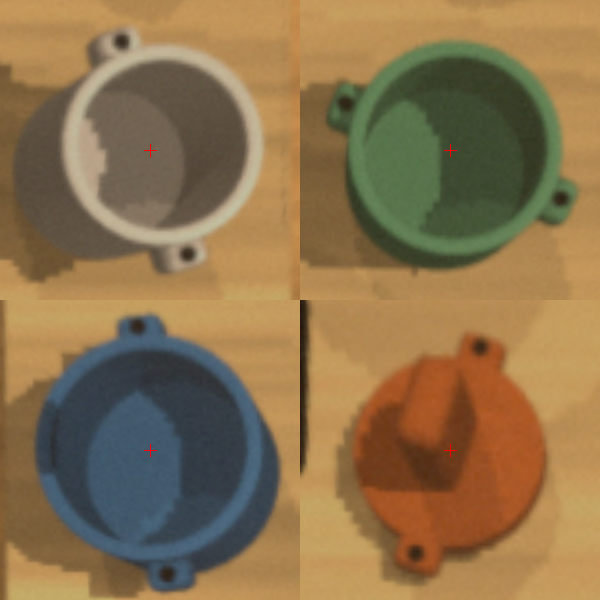

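View pics/wh.png

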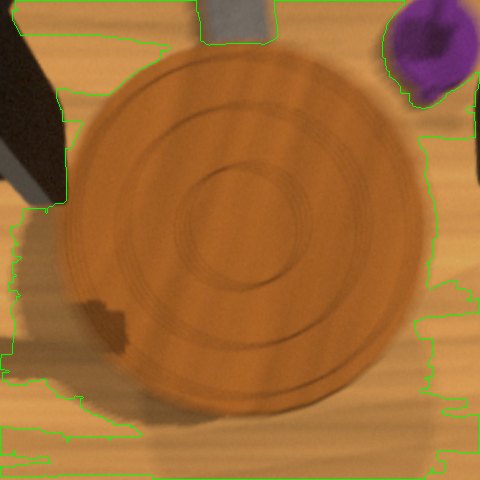

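```bash
python3 plan.py 464 -56.5 130 96.9 5 464 -56.5 42 96.9 5
```

```text
{'x': 1.68, 'y': 3.51, 'z': -0.05, 'wx': -0.09, 'wy': -1.53, 'wz': -0.11}
{'x': 1.68, 'y': 3.52, 'z': -0.09, 'wx': -0.09, 'wy': -1.53, 'wz': -0.11}
{'x': 1.67, 'y': 3.52, 'z': -0.12, 'wx': -0.09, 'wy': -1.53, 'wz': -0.11}
{'x': 1.66, 'y': 3.52, 'z': -0.16, 'wx': -0.09, 'wy': -1.53, 'wz': -0.11}
{'x': 1.64, 'y': 3.53, 'z': -0.2, 'wx': -0.09, 'wy': -1.53, 'wz': -0.11}

{'y': 1.76}
{'y': 1.76}
{'y': 1.76}
{'y': 1.76}
{'y': 1.76}
```

Emit:
carry_out([
  {"x":1.7,"y":3.5,"z":-0.1,"wx":-0.1,"wy":-1.5,"wz":-0.1,"fingers":8.5},
  {"x":1.7,"y":3.5,"z":-0.1,"wx":-0.1,"wy":-1.5,"wz":-0.1,"fingers":8.5},
  {"x":1.7,"y":3.5,"z":-0.1,"wx":-0.1,"wy":-1.5,"wz":-0.1,"fingers":8.5},
  {"x":1.7,"y":3.5,"z":-0.1,"wx":-0.1,"wy":-1.5,"wz":-0.1,"fingers":8.5},
  {"x":1.5,"y":2.5,"z":-0.1,"wx":-0.1,"wy":-1.5,"wz":-0.1,"fingers":8.5},
  {"x":0,"y":0,"z":0,"wx":0,"wy":0,"wz":0,"fingers":8.5},
  {"x":0,"y":0,"z":0,"wx":0,"wy":0,"wz":0,"fingers":8.5},
])

```text
time: 3.2
tool_pos: [467.1, -45.9, 137.6]
eef_rot: [-1.579, -0.001, 1.706]
force: [0.9, -0.1, 0.8]
gripper_width: 1.0
```

```bash
python3 plan.py 464 -56.5 42 96.9 5
```

```text
{'x': -0.2, 'y': 1.91, 'z': 0.11, 'wx': 0.1, 'wy': 0.17, 'wz': 0.01}
{'x': -0.2, 'y': 1.91, 'z': 0.1, 'wx': 0.1, 'wy': 0.17, 'wz': 0.01}
{'x': -0.2, 'y': 1.91, 'z': 0.1, 'wx': 0.1, 'wy': 0.17, 'wz': 0.01}
{'x': -0.2, 'y': 1.91, 'z': 0.09, 'wx': 0.1, 'wy': 0.17, 'wz': 0.01}
{'x': -0.2, 'y': 1.91, 'z': 0.09, 'wx': 0.1, 'wy': 0.17, 'wz': 0.01}
```

Emit:
carry_out([
  {"x":-1.0,"y":1.0,"z":0.3,"wx":0.5,"wy":0.8,"wz":0,"fingers":8.5},
  {"x":0,"y":1.5,"z":0.1,"wx":0,"wy":0,"wz":0,"fingers":8.5},
  {"x":0,"y":0,"z":0,"wx":0,"wy":0,"wz":0,"fingers":8.5},
  {"x":0,"y":0,"z":0,"wx":0,"wy":0,"wz":0,"fingers":8.5},
])

```text
time: 3.6
tool_pos: [468.0, -60.6, 115.5]
eef_rot: [-1.579, 0.002, 1.686]
force: [1.1, 0.7, -0.4]
gripper_width: 0.996
```

```bash
python3 plan.py 464 -56.5 42 96.9 5; python3 - <<'E'
from h import *
R,p,s=pose(); im=read_camera('wrist')[:,:,::-1]; cv2.imwrite('pics/w3.png',im);print(p,np.degrees(s['eef_rot']))
E
```

```text
{'x': 0.09, 'y': 1.47, 'z': 0.08, 'wx': 0.09, 'wy': -0.06, 'wz': -0.03}
{'x': 0.09, 'y': 1.47, 'z': 0.08, 'wx': 0.09, 'wy': -0.06, 'wz': -0.03}
{'x': 0.09, 'y': 1.47, 'z': 0.08, 'wx': 0.09, 'wy': -0.06, 'wz': -0.03}
{'x': 0.09, 'y': 1.47, 'z': 0.07, 'wx': 0.09, 'wy': -0.06, 'wz': -0.03}
{'x': 0.09, 'y': 1.47, 'z': 0.07, 'wx': 0.09, 'wy': -0.06, 'wz': -0.03}

[467.95889102 -60.58042425 115.45920813] [-90.44755837   0.14233917  96.60542031]
```

View pics/w3.png

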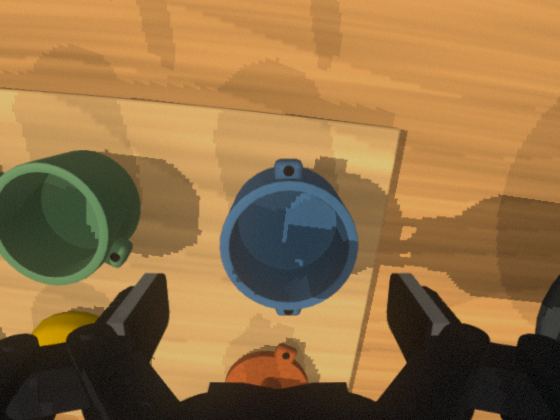

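Emit:
carry_out([
  {"x":0.4,"y":0.6,"z":0.3,"wx":0.4,"wy":-0.3,"wz":0,"fingers":8.5},
  {"x":0,"y":1.5,"z":0,"wx":0,"wy":0,"wz":0,"fingers":8.5},
  {"x":0,"y":0,"z":0,"wx":0,"wy":0,"wz":0,"fingers":8.5},
  {"x":0,"y":0,"z":0,"wx":0,"wy":0,"wz":0,"fingers":8.5},
])

```text
time: 4.05
tool_pos: [465.7, -57.5, 96.0]
eef_rot: [-1.575, 0.004, 1.69]
force: [-0.3, -0.2, 0.2]
gripper_width: 0.991
```

```bash
python3 plan.py 464 -56.5 42 96.9 5
```

```text
{'x': 0.03, 'y': 1.08, 'z': 0.04, 'wx': 0.05, 'wy': -0.01, 'wz': -0.04}
{'x': 0.03, 'y': 1.08, 'z': 0.04, 'wx': 0.05, 'wy': -0.01, 'wz': -0.04}
{'x': 0.03, 'y': 1.08, 'z': 0.03, 'wx': 0.05, 'wy': -0.01, 'wz': -0.04}
{'x': 0.03, 'y': 1.08, 'z': 0.03, 'wx': 0.05, 'wy': -0.01, 'wz': -0.04}
{'x': 0.03, 'y': 1.08, 'z': 0.03, 'wx': 0.05, 'wy': -0.01, 'wz': -0.04}
```

Emit:
carry_out([
  {"x":0.1,"y":1.2,"z":0.1,"wx":0.1,"wy":0,"wz":-0.1,"fingers":8.5},
  {"x":0,"y":1.2,"z":0.1,"wx":0.1,"wy":0,"wz":-0.1,"fingers":8.5},
  {"x":0,"y":1.2,"z":0,"wx":0,"wy":0,"wz":0,"fingers":8.5},
  {"x":0,"y":0.8,"z":0,"wx":0,"wy":0,"wz":0,"fingers":8.5},
  {"x":0,"y":0.3,"z":0,"wx":0,"wy":0,"wz":0,"fingers":8.5},
  {"x":0,"y":0,"z":0,"wx":0,"wy":0,"wz":0,"fingers":8.5},
])

```text
time: 4.65
tool_pos: [463.9, -56.4, 45.2]
eef_rot: [-1.572, -0.001, 1.691]
force: [0.1, 0.1, -0.1]
gripper_width: 0.999
```

```bash
python3 plan.py 464 -56.5 42 96.9 1
```

```text
{'x': -0.01, 'y': 0.32, 'z': -0.01, 'wx': 0.07, 'wy': -0.03, 'wz': 0.03}
```

Well placed. Close on the base, then lift a little.

Emit:
carry_out([
  {"x":0,"y":0.2,"z":0,"wx":0,"wy":0,"wz":0,"fingers":5.5},
  {"x":0,"y":0,"z":0,"wx":0,"wy":0,"wz":0,"fingers":5.5},
  {"x":0,"y":0,"z":0,"wx":0,"wy":0,"wz":0,"fingers":5.5},
  {"x":0,"y":0,"z":0,"wx":0,"wy":0,"wz":0,"fingers":5.5},
  {"x":0,"y":0,"z":0,"wx":0,"wy":0,"wz":0,"fingers":5.5},
], squeeze=45)

```text
time: 5.15
tool_pos: [464.0, -56.5, 43.4]
eef_rot: [-1.573, -0.0, 1.691]
force: [0.0, 0.3, -2.1]
gripper_width: 0.791
```

Emit:
carry_out([
  {"x":0,"y":-0.5,"z":0,"wx":0,"wy":0,"wz":0,"fingers":5.5},
  {"x":0,"y":-2,"z":0,"wx":0,"wy":0,"wz":0,"fingers":5.5},
  {"x":0,"y":-4,"z":0,"wx":0,"wy":0,"wz":0,"fingers":5.5},
  {"x":0,"y":-4,"z":0,"wx":0,"wy":0,"wz":0,"fingers":5.5},
  {"x":0,"y":-3,"z":0,"wx":0,"wy":0,"wz":0,"fingers":5.5},
  {"x":0,"y":0,"z":0,"wx":0,"wy":0,"wz":0,"fingers":5.5},
  {"x":0,"y":0,"z":0,"wx":0,"wy":0,"wz":0,"fingers":5.5},
])

```text
time: 5.85
tool_pos: [462.4, -56.4, 184.1]
eef_rot: [-1.571, -0.002, 1.691]
force: [-0.9, -0.1, -3.4]
gripper_width: 0.792
```

```bash
python3 plan.py 490 150 200 90 6
```

```text
{'x': 3.36, 'y': -0.26, 'z': -0.87, 'wy': 1.14, 'wz': 0.02}
{'x': 3.38, 'y': -0.26, 'z': -0.8, 'wy': 1.14, 'wz': 0.02}
{'x': 3.39, 'y': -0.26, 'z': -0.73, 'wy': 1.14, 'wz': 0.02}
{'x': 3.41, 'y': -0.26, 'z': -0.67, 'wy': 1.14, 'wz': 0.02}
{'x': 3.42, 'y': -0.26, 'z': -0.6, 'wy': 1.14, 'wz': 0.02}
{'x': 3.43, 'y': -0.26, 'z': -0.53, 'wy': 1.14, 'wz': 0.02}
```

Emit:
carry_out([
  {"x":2,"y":-0.2,"z":-0.8,"wx":0,"wy":1.2,"wz":0,"fingers":5.5},
  {"x":3.4,"y":-0.2,"z":-0.8,"wx":0,"wy":1.2,"wz":0,"fingers":5.5},
  {"x":3.4,"y":-0.2,"z":-0.7,"wx":0,"wy":1.2,"wz":0,"fingers":5.5},
  {"x":3.4,"y":-0.2,"z":-0.7,"wx":0,"wy":1.2,"wz":0,"fingers":5.5},
  {"x":3.4,"y":-0.2,"z":-0.6,"wx":0,"wy":1.2,"wz":0,"fingers":5.5},
  {"x":2,"y":0,"z":-0.4,"wx":0,"wy":0,"wz":0,"fingers":5.5},
  {"x":1,"y":0,"z":0,"wx":0,"wy":0,"wz":0,"fingers":5.5},
  {"x":0,"y":0,"z":0,"wx":0,"wy":0,"wz":0,"fingers":5.5},
  {"x":0,"y":0,"z":0,"wx":0,"wy":0,"wz":0,"fingers":5.5},
])

```text
time: 6.75
tool_pos: [483.7, 134.9, 182.8]
eef_rot: [-1.549, 0.006, 1.576]
force: [0.0, -0.5, -2.5]
gripper_width: 0.791
```

```bash
python3 - <<'E'
from h import *
R,p,s=pose(); im=read_camera('wrist')[:,:,::-1]; cv2.imwrite('pics/w4.png',im);print(p,np.degrees(s['eef_rot']),s['force'])
E=ext('wrist',(R,p)); r1=rect(im,E,508,199,90,110,.6)
it=cv2.imread('pics/top0.png'); r2=rect(it,ext('top'),508,199,90,110,.6)
for r in(r1,r2):
    for k in(20,40,60): pass
    cv2.drawMarker(r,(183,183),(0,0,255),0,15)
    cv2.circle(r,(183,183),158,(0,255,0),1)
cv2.imwrite('pics/m4.png',np.hstack([r1,r2]))
E
```

```text
[483.72255175 134.92576909 182.83124203] [-88.72571001   0.34015045  90.29589241] [ 0.01735939 -0.46026267 -2.52076993]
```

View pics/m4.png

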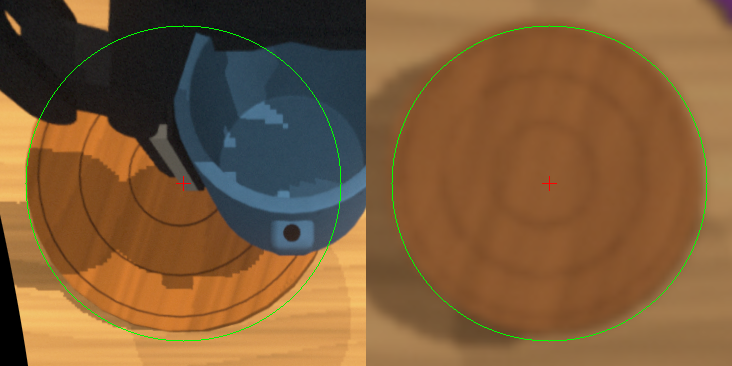

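```bash
python3 plan.py 514 198.5 150 90 3
```

```text
{'x': 2.13, 'y': 1.06, 'z': -1.05, 'wx': -0.43, 'wy': 0.08, 'wz': -0.11}
{'x': 2.13, 'y': 1.07, 'z': -1.04, 'wx': -0.43, 'wy': 0.08, 'wz': -0.11}
{'x': 2.13, 'y': 1.08, 'z': -1.03, 'wx': -0.43, 'wy': 0.08, 'wz': -0.11}
```

Emit:
carry_out([
  {"x":1.6,"y":0.5,"z":-0.8,"wx":-0.4,"wy":0.1,"wz":-0.1,"fingers":5.5},
  {"x":1.6,"y":0.8,"z":-0.8,"wx":-0.4,"wy":0.1,"wz":-0.1,"fingers":5.5},
  {"x":1.6,"y":0.7,"z":-0.8,"wx":-0.4,"wy":0.1,"wz":-0.1,"fingers":5.5},
  {"x":0.8,"y":0,"z":-0.4,"wx":0,"wy":0,"wz":0,"fingers":5.5},
  {"x":0,"y":0,"z":0,"wx":0,"wy":0,"wz":0,"fingers":5.5},
  {"x":0,"y":0,"z":0,"wx":0,"wy":0,"wz":0,"fingers":5.5},
])

```text
time: 7.4
tool_pos: [514.2, 192.8, 159.5]
eef_rot: [-1.571, 0.001, 1.565]
force: [0.2, -0.4, -1.6]
gripper_width: 0.79
```

```bash
python3 plan.py 514 198.5 125 90 3
```

```text
{'x': 0.19, 'y': 1.15, 'z': 0.01, 'wx': -0.01, 'wy': -0.12, 'wz': -0.02}
{'x': 0.19, 'y': 1.15, 'z': 0.01, 'wx': -0.01, 'wy': -0.12, 'wz': -0.02}
{'x': 0.19, 'y': 1.15, 'z': 0.01, 'wx': -0.01, 'wy': -0.12, 'wz': -0.02}
```

Emit:
carry_out([
  {"x":0.3,"y":1.0,"z":0,"wx":0,"wy":-0.3,"wz":0,"fingers":5.5},
  {"x":0.2,"y":1.0,"z":0,"wx":0,"wy":0,"wz":0,"fingers":5.5},
  {"x":0,"y":0.6,"z":0,"wx":0,"wy":0,"wz":0,"fingers":5.5},
  {"x":0,"y":0.2,"z":0,"wx":0,"wy":0,"wz":0,"fingers":5.5},
  {"x":0,"y":0,"z":0,"wx":0,"wy":0,"wz":0,"fingers":5.5},
  {"x":0,"y":0,"z":0,"wx":0,"wy":0,"wz":0,"fingers":5.5},
])

```text
time: 8.0
tool_pos: [513.2, 195.9, 128.8]
eef_rot: [-1.569, 0.003, 1.568]
force: [0.6, -0.3, -1.4]
gripper_width: 0.793
```

```bash
python3 plan.py 514 198.5 121.4 90 1
```

```text
{'x': 0.26, 'y': 0.74, 'z': -0.08, 'wx': -0.12, 'wy': -0.17, 'wz': -0.17}
```

Emit:
carry_out([
  {"x":0.2,"y":0.3,"z":-0.1,"wx":0,"wy":-0.2,"wz":-0.1,"fingers":5.5},
  {"x":0,"y":0.2,"z":0,"wx":0,"wy":0,"wz":0,"fingers":5.5},
  {"x":0,"y":0.1,"z":0,"wx":0,"wy":0,"wz":0,"fingers":5.5},
  {"x":0,"y":0,"z":0,"wx":0,"wy":0,"wz":0,"fingers":5.5},
  {"x":0,"y":0,"z":0,"wx":0,"wy":0,"wz":0,"fingers":5.5},
])

```text
time: 8.5
tool_pos: [514.9, 198.0, 123.0]
eef_rot: [-1.57, 0.0, 1.571]
force: [0.2, 0.6, -2.2]
gripper_width: 0.791
```

Emit:
carry_out([
  {"x":0,"y":0.1,"z":0,"wx":0,"wy":0,"wz":0,"fingers":5.5},
  {"x":0,"y":0.1,"z":0,"wx":0,"wy":0,"wz":0,"fingers":5.5},
  {"x":0,"y":0,"z":0,"wx":0,"wy":0,"wz":0,"fingers":5.5},
])

```text
time: 8.8
tool_pos: [515.1, 198.0, 121.1]
eef_rot: [-1.571, 0.0, 1.571]
force: [0.3, -1.0, -2.2]
gripper_width: 0.791
```

Emit:
carry_out([
  {"x":0,"y":0.1,"z":0,"wx":0,"wy":0,"wz":0,"fingers":5.5},
  {"x":0,"y":0,"z":0,"wx":0,"wy":0,"wz":0,"fingers":5.5},
])

```text
time: 9.0
tool_pos: [515.3, 198.1, 121.3]
eef_rot: [-1.571, -0.0, 1.571]
force: [0.4, 0.1, -1.3]
gripper_width: 0.788
```

Emit:
carry_out([
  {"x":0,"y":0.15,"z":0,"wx":0,"wy":0,"wz":0,"fingers":5.5},
  {"x":0,"y":0.1,"z":0,"wx":0,"wy":0,"wz":0,"fingers":5.5},
  {"x":0,"y":0,"z":0,"wx":0,"wy":0,"wz":0,"fingers":5.5},
])

```text
time: 9.3
tool_pos: [515.6, 198.2, 121.3]
eef_rot: [-1.571, -0.001, 1.571]
force: [-0.2, 0.0, -1.1]
gripper_width: 0.791
```

Emit:
carry_out([
  {"x":0,"y":0,"z":0,"wx":0,"wy":0,"wz":0,"fingers":7.3},
  {"x":0,"y":0,"z":0,"wx":0,"wy":0,"wz":0,"fingers":8.5},
  {"x":0,"y":0,"z":0,"wx":0,"wy":0,"wz":0,"fingers":8.5},
  {"x":0,"y":0,"z":0,"wx":0,"wy":0,"wz":0,"fingers":8.5},
  {"x":0,"y":-2,"z":0,"wx":0,"wy":0,"wz":0,"fingers":8.5},
  {"x":0,"y":-3,"z":0,"wx":0,"wy":0,"wz":0,"fingers":8.5},
  {"x":0,"y":-4,"z":0,"wx":0,"wy":0,"wz":0,"fingers":8.5},
  {"x":0,"y":-3,"z":0,"wx":0,"wy":0,"wz":0,"fingers":8.5},
  {"x":0,"y":-1,"z":0,"wx":0,"wy":0,"wz":0,"fingers":8.5},
  {"x":0,"y":0,"z":0,"wx":0,"wy":0,"wz":0,"fingers":8.5},
  {"x":0,"y":0,"z":0,"wx":0,"wy":0,"wz":0,"fingers":8.5},
])

```text
time: 10.4
tool_pos: [515.0, 198.0, 252.8]
eef_rot: [-1.568, 0.0, 1.571]
force: [0.6, 0.6, 0.2]
gripper_width: 0.993
```

```bash
python3 - <<'E'
from h import *
R,p,s=pose(); im=read_camera('wrist')[:,:,::-1]; cv2.imwrite('pics/w5.png',im);print(p,np.degrees(s['eef_rot']),s['joints'].round(2))
E=ext('wrist',(R,p)); r1=rect(im,E,515,198,134,55,.2);r2=rect(im,E,515,198,90,110,.4)
for r in (r1,r2): cv2.drawMarker(r,(275,275),(0,0,255),0,15)
cv2.imwrite('pics/m5.png',np.hstack([r1,r2])[:, :1100])
cv2.imwrite('pics/m5.png',cv2.resize(np.hstack([r1,r2]),(800,400)))
E
python3 plan.py 465.5 -176 250 -23.8 14
```

```text
[515.04147344 197.96564252 252.84163603] [-8.98465819e+01  2.59170817e-02  9.00206052e+01] [-0.62  0.39  0.22  2.01 -0.12  0.76  1.25]
{'x': -2.67, 'y': 0.02, 'z': 0.35, 'wx': -0.01, 'wy': 8.13, 'wz': -0.02}
{'x': -2.69, 'y': 0.02, 'z': -0.03, 'wx': -0.01, 'wy': 8.13, 'wz': -0.02}
{'x': -2.66, 'y': 0.02, 'z': -0.41, 'wx': -0.01, 'wy': 8.13, 'wz': -0.02}
{'x': -2.58, 'y': 0.02, 'z': -0.78, 'wx': -0.01, 'wy': 8.13, 'wz': -0.02}
{'x': -2.44, 'y': 0.02, 'z': -1.14, 'wx': -0.01, 'wy': 8.13, 'wz': -0.02}
{'x': -2.26, 'y': 0.02, 'z': -1.47, 'wx': -0.01, 'wy': 8.13, 'wz': -0.02}
{'x': -2.02, 'y': 0.02, 'z': -1.78, 'wx': -0.01, 'wy': 8.13, 'wz': -0.02}
{'x': -1.75, 'y': 0.02, 'z': -2.04, 'wx': -0.01, 'wy': 8.13, 'wz': -0.02}
{'x': -1.45, 'y': 0.02, 'z': -2.27, 'wx': -0.01, 'wy': 8.13, 'wz': -0.02}
{'x': -1.11, 'y': 0.02, 'z': -2.45, 'wx': -0.01, 'wy': 8.13, 'wz': -0.02}
{'x': -0.75, 'y': 0.02, 'z': -2.59, 'wx': -0.01, 'wy': 8.13, 'wz': -0.02}
{'x': -0.38, 'y': 0.02, 'z': -2.67, 'wx': -0.01, 'wy': 8.13, 'wz': -0.02}
{'y': 0.02, 'z': -2.69, 'wx': -0.01, 'wy': 8.13, 'wz': -0.02}
{'x': 0.38, 'y': 0.02, 'z': -2.67, 'wx': -0.01, 'wy': 8.13, 'wz': -0.02}
```

View pics/m5.png

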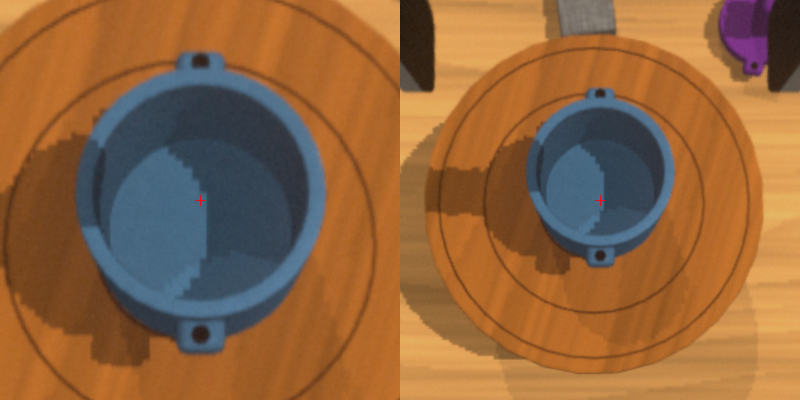

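Emit:
carry_out([
  {"x":-2.4,"y":0,"z":0.3,"wx":0,"wy":8.1,"wz":0,"fingers":8.5},
  {"x":-2.7,"y":0,"z":0,"wx":0,"wy":8.1,"wz":0,"fingers":8.5},
  {"x":-2.6,"y":0,"z":-0.4,"wx":0,"wy":8.1,"wz":0,"fingers":8.5},
  {"x":-2.6,"y":0,"z":-0.8,"wx":0,"wy":8.1,"wz":0,"fingers":8.5},
  {"x":-2.4,"y":0,"z":-1.1,"wx":0,"wy":8.1,"wz":0,"fingers":8.5},
  {"x":-2.3,"y":0,"z":-1.5,"wx":0,"wy":8.1,"wz":0,"fingers":8.5},
  {"x":-2.0,"y":0,"z":-1.8,"wx":0,"wy":8.1,"wz":0,"fingers":8.5},
  {"x":-1.7,"y":0,"z":-2.0,"wx":0,"wy":8.1,"wz":0,"fingers":8.5},
  {"x":-1.4,"y":0,"z":-2.3,"wx":0,"wy":8.1,"wz":0,"fingers":8.5},
  {"x":-1.1,"y":0,"z":-2.4,"wx":0,"wy":8.1,"wz":0,"fingers":8.5},
  {"x":0,"y":0,"z":0,"wx":0,"wy":0,"wz":0,"fingers":8.5},
  {"x":0,"y":0,"z":0,"wx":0,"wy":0,"wz":0,"fingers":8.5},
])

```text
time: 11.65
tool_pos: [463.2, -72.9, 235.8]
eef_rot: [-1.579, 0.039, 0.102]
force: [-0.0, 0.5, -0.3]
gripper_width: 0.996
```

```bash
python3 plan.py 465.5 -176 150 -23.8 5
```

```text
{'x': -0.1, 'y': 1.74, 'z': -2.04, 'wx': 0.2, 'wy': 5.93, 'wz': -0.41}
{'x': 0.1, 'y': 1.73, 'z': -2.05, 'wx': 0.2, 'wy': 5.93, 'wz': -0.41}
{'x': 0.3, 'y': 1.73, 'z': -2.03, 'wx': 0.2, 'wy': 5.93, 'wz': -0.41}
{'x': 0.5, 'y': 1.72, 'z': -2.0, 'wx': 0.2, 'wy': 5.93, 'wz': -0.41}
{'x': 0.69, 'y': 1.72, 'z': -1.94, 'wx': 0.2, 'wy': 5.93, 'wz': -0.41}
```

Emit:
carry_out([
  {"x":-0.1,"y":1.2,"z":-1.7,"wx":0.2,"wy":5.7,"wz":-0.4,"fingers":8.5},
  {"x":0.1,"y":1.6,"z":-2.0,"wx":0.2,"wy":5.7,"wz":-0.4,"fingers":8.5},
  {"x":0.3,"y":1.6,"z":-2.0,"wx":0.2,"wy":5.7,"wz":-0.4,"fingers":8.5},
  {"x":0.4,"y":1.6,"z":-2.0,"wx":0.2,"wy":5.7,"wz":-0.4,"fingers":8.5},
  {"x":0.4,"y":1.2,"z":-1.5,"wx":0.2,"wy":4,"wz":-0.4,"fingers":8.5},
  {"x":0,"y":0,"z":0,"wx":0,"wy":0,"wz":0,"fingers":8.5},
  {"x":0,"y":0,"z":0,"wx":0,"wy":0,"wz":0,"fingers":8.5},
])

```text
time: 12.35
tool_pos: [465.3, -159.1, 156.2]
eef_rot: [-1.568, 0.01, -0.359]
force: [-0.2, 0.5, 0.3]
gripper_width: 0.995
```

```bash
python3 plan.py 465.5 -176 110 -23.8 2
```

```text
{'x': 0.33, 'y': 2.3, 'z': -0.79, 'wx': -0.06, 'wy': 1.63, 'wz': -0.29}
{'x': 0.34, 'y': 2.31, 'z': -0.78, 'wx': -0.06, 'wy': 1.63, 'wz': -0.29}
```

Emit:
carry_out([
  {"x":0.3,"y":1.5,"z":-0.8,"wx":0,"wy":1.6,"wz":-0.3,"fingers":8.5},
  {"x":0.3,"y":1.5,"z":-0.7,"wx":0,"wy":1.6,"wz":-0.3,"fingers":8.5},
  {"x":0,"y":0,"z":0,"wx":0,"wy":0,"wz":0,"fingers":8.5},
  {"x":0,"y":0,"z":0,"wx":0,"wy":0,"wz":0,"fingers":8.5},
])

```text
time: 12.75
tool_pos: [468.3, -168.8, 126.6]
eef_rot: [-1.564, -0.001, -0.399]
force: [1.3, -0.6, -0.0]
gripper_width: 0.997
```

```bash
python3 plan.py 465.5 -176 47 -23.8 5
```

```text
{'y': 1.59, 'z': -0.17, 'wx': -0.08, 'wy': 0.18, 'wz': 0.01}
{'x': 0.0, 'y': 1.59, 'z': -0.16, 'wx': -0.08, 'wy': 0.18, 'wz': 0.01}
{'x': 0.01, 'y': 1.59, 'z': -0.16, 'wx': -0.08, 'wy': 0.18, 'wz': 0.01}
{'x': 0.01, 'y': 1.59, 'z': -0.16, 'wx': -0.08, 'wy': 0.18, 'wz': 0.01}
{'x': 0.01, 'y': 1.59, 'z': -0.16, 'wx': -0.08, 'wy': 0.18, 'wz': 0.01}
```

Emit:
carry_out([
  {"x":0,"y":0.6,"z":-0.6,"wx":-0.2,"wy":0.6,"wz":0,"fingers":8.5},
  {"x":0,"y":1.6,"z":-0.2,"wx":-0.1,"wy":0.2,"wz":0,"fingers":8.5},
  {"x":0,"y":1.6,"z":0,"wx":0,"wy":0,"wz":0,"fingers":8.5},
  {"x":0,"y":0.8,"z":0,"wx":0,"wy":0,"wz":0,"fingers":8.5},
  {"x":0,"y":0,"z":0,"wx":0,"wy":0,"wz":0,"fingers":8.5},
  {"x":0,"y":0,"z":0,"wx":0,"wy":0,"wz":0,"fingers":8.5},
])

```text
time: 13.35
tool_pos: [468.3, -174.0, 82.0]
eef_rot: [-1.567, -0.006, -0.406]
force: [-0.6, -0.7, 0.5]
gripper_width: 0.992
```

```bash
python3 plan.py 465.5 -176 47 -23.8 1
```

```text
{'x': -0.2, 'y': 3.49, 'z': -0.3, 'wx': -0.21, 'wy': 0.55, 'wz': 0.37}
```

Emit:
carry_out([
  {"x":-0.2,"y":0.8,"z":-0.3,"wx":-0.2,"wy":0.6,"wz":0.3,"fingers":8.5},
  {"x":0,"y":1.2,"z":0,"wx":0,"wy":0,"wz":0,"fingers":8.5},
  {"x":0,"y":0.9,"z":0,"wx":0,"wy":0,"wz":0,"fingers":8.5},
  {"x":0,"y":0.3,"z":0,"wx":0,"wy":0,"wz":0,"fingers":8.5},
  {"x":0,"y":0,"z":0,"wx":0,"wy":0,"wz":0,"fingers":8.5},
  {"x":0,"y":0,"z":0,"wx":0,"wy":0,"wz":0,"fingers":8.5},
])

```text
time: 13.95
tool_pos: [466.1, -177.0, 49.7]
eef_rot: [-1.571, -0.004, -0.418]
force: [0.2, 0.8, -1.1]
gripper_width: 0.995
```

```bash
python3 plan.py 465.5 -176 47 -23.8 1
```

```text
{'x': -0.1, 'y': 0.27, 'z': 0.07, 'wx': 0.04, 'wy': -0.12, 'wz': 0.24}
```

Emit:
carry_out([
  {"x":-0.1,"y":0.2,"z":0.1,"wx":0,"wy":0,"wz":0.2,"fingers":8.5},
  {"x":0,"y":0,"z":0,"wx":0,"wy":0,"wz":0,"fingers":5.2},
  {"x":0,"y":0,"z":0,"wx":0,"wy":0,"wz":0,"fingers":5.2},
  {"x":0,"y":0,"z":0,"wx":0,"wy":0,"wz":0,"fingers":5.2},
  {"x":0,"y":0,"z":0,"wx":0,"wy":0,"wz":0,"fingers":5.2},
  {"x":0,"y":0,"z":0,"wx":0,"wy":0,"wz":0,"fingers":5.2},
])

```text
time: 14.55
tool_pos: [466.0, -175.6, 48.5]
eef_rot: [-1.571, -0.002, -0.417]
force: [-0.3, 0.1, -1.0]
gripper_width: 0.746
```

Emit:
carry_out([
  {"x":0,"y":-0.5,"z":0,"wx":0,"wy":0,"wz":0,"fingers":5.2},
  {"x":0,"y":-2,"z":0,"wx":0,"wy":0,"wz":0,"fingers":5.2},
  {"x":0,"y":-4,"z":0,"wx":0,"wy":0,"wz":0,"fingers":5.2},
  {"x":0,"y":-4,"z":0,"wx":0,"wy":0,"wz":0,"fingers":5.2},
  {"x":0,"y":-4,"z":0,"wx":0,"wy":0,"wz":0,"fingers":5.2},
  {"x":0,"y":-3,"z":0,"wx":0,"wy":0,"wz":0,"fingers":5.2},
  {"x":0,"y":0,"z":0,"wx":0,"wy":0,"wz":0,"fingers":5.2},
  {"x":0,"y":0,"z":0,"wx":0,"wy":0,"wz":0,"fingers":5.2},
])

```text
time: 15.35
tool_pos: [463.5, -174.4, 229.6]
eef_rot: [-1.57, 0.005, -0.419]
force: [-0.3, -0.6, -2.6]
gripper_width: 0.742
```

```bash
python3 plan.py 515.5 198 240 -90 11
```

```text
{'x': -0.94, 'y': -0.09, 'z': 3.29, 'wx': 0.01, 'wy': 6.0, 'wz': -0.03}
{'x': -1.28, 'y': -0.09, 'z': 3.17, 'wx': 0.01, 'wy': 6.0, 'wz': -0.03}
{'x': -1.61, 'y': -0.09, 'z': 3.02, 'wx': 0.01, 'wy': 6.0, 'wz': -0.03}
{'x': -1.91, 'y': -0.09, 'z': 2.83, 'wx': 0.01, 'wy': 6.0, 'wz': -0.03}
{'x': -2.2, 'y': -0.09, 'z': 2.62, 'wx': 0.01, 'wy': 6.0, 'wz': -0.03}
{'x': -2.46, 'y': -0.09, 'z': 2.37, 'wx': 0.01, 'wy': 6.0, 'wz': -0.03}
{'x': -2.7, 'y': -0.09, 'z': 2.1, 'wx': 0.01, 'wy': 6.0, 'wz': -0.03}
{'x': -2.9, 'y': -0.09, 'z': 1.81, 'wx': 0.01, 'wy': 6.0, 'wz': -0.03}
{'x': -3.07, 'y': -0.09, 'z': 1.5, 'wx': 0.01, 'wy': 6.0, 'wz': -0.03}
{'x': -3.21, 'y': -0.09, 'z': 1.17, 'wx': 0.01, 'wy': 6.0, 'wz': -0.03}
{'x': -3.32, 'y': -0.09, 'z': 0.82, 'wx': 0.01, 'wy': 6.0, 'wz': -0.03}
```

Emit:
carry_out([
  {"x":-0.6,"y":0,"z":2.0,"wx":0,"wy":4,"wz":0,"fingers":5.2},
  {"x":-1.2,"y":0,"z":3.2,"wx":0,"wy":6,"wz":0,"fingers":5.2},
  {"x":-1.5,"y":0,"z":3.0,"wx":0,"wy":6,"wz":0,"fingers":5.2},
  {"x":-1.9,"y":0,"z":2.8,"wx":0,"wy":6,"wz":0,"fingers":5.2},
  {"x":-2.2,"y":0,"z":2.6,"wx":0,"wy":6,"wz":0,"fingers":5.2},
  {"x":-2.5,"y":0,"z":2.4,"wx":0,"wy":6,"wz":0,"fingers":5.2},
  {"x":-2.7,"y":0,"z":2.1,"wx":0,"wy":6,"wz":0,"fingers":5.2},
  {"x":-2.9,"y":0,"z":1.8,"wx":0,"wy":6,"wz":0,"fingers":5.2},
  {"x":-2.5,"y":0,"z":1.2,"wx":0,"wy":5,"wz":0,"fingers":5.2},
  {"x":-1.5,"y":0,"z":0.6,"wx":0,"wy":3,"wz":0,"fingers":5.2},
  {"x":0,"y":0,"z":0,"wx":0,"wy":0,"wz":0,"fingers":5.2},
  {"x":0,"y":0,"z":0,"wx":0,"wy":0,"wz":0,"fingers":5.2},
])

```text
time: 16.55
tool_pos: [492.3, 137.3, 212.6]
eef_rot: [-1.606, -0.001, -1.405]
force: [-0.0, 0.1, -1.4]
gripper_width: 0.746
```

```bash
python3 plan.py 515.5 198 225 -90 3
```

```text
{'x': -1.87, 'y': -0.45, 'z': 1.08, 'wx': 0.66, 'wy': 3.16, 'wz': 0.06}
{'x': -1.93, 'y': -0.44, 'z': 0.98, 'wx': 0.66, 'wy': 3.16, 'wz': 0.06}
{'x': -1.98, 'y': -0.43, 'z': 0.88, 'wx': 0.66, 'wy': 3.16, 'wz': 0.06}
```

Emit:
carry_out([
  {"x":-1.4,"y":-0.2,"z":0.8,"wx":0.6,"wy":3,"wz":0,"fingers":5.2},
  {"x":-1.7,"y":-0.2,"z":0.9,"wx":0.7,"wy":3,"wz":0,"fingers":5.2},
  {"x":-1.6,"y":-0.2,"z":0.7,"wx":0.6,"wy":2.5,"wz":0,"fingers":5.2},
  {"x":-0.6,"y":0,"z":0.3,"wx":0,"wy":0.5,"wz":0,"fingers":5.2},
  {"x":0,"y":0,"z":0,"wx":0,"wy":0,"wz":0,"fingers":5.2},
  {"x":0,"y":0,"z":0,"wx":0,"wy":0,"wz":0,"fingers":5.2},
])

```text
time: 17.15
tool_pos: [511.4, 183.0, 215.6]
eef_rot: [-1.578, -0.007, -1.579]
force: [1.0, -0.5, -2.3]
gripper_width: 0.742
```

```bash
python3 plan.py 515.5 198 190 -90 2
```

```text
{'x': -0.76, 'y': 1.27, 'z': 0.21, 'wx': 0.21, 'wy': -0.23, 'wz': 0.19}
{'x': -0.76, 'y': 1.28, 'z': 0.21, 'wx': 0.21, 'wy': -0.23, 'wz': 0.19}
```

Emit:
carry_out([
  {"x":-0.9,"y":0,"z":0.3,"wx":0.4,"wy":-0.4,"wz":0.4,"fingers":5.2},
  {"x":-0.5,"y":0.6,"z":0.2,"wx":0,"wy":0,"wz":0,"fingers":5.2},
  {"x":0,"y":0.8,"z":0,"wx":0,"wy":0,"wz":0,"fingers":5.2},
  {"x":0,"y":0,"z":0,"wx":0,"wy":0,"wz":0,"fingers":5.2},
  {"x":0,"y":0,"z":0,"wx":0,"wy":0,"wz":0,"fingers":5.2},
])

```text
time: 17.65
tool_pos: [516.0, 195.1, 200.1]
eef_rot: [-1.572, 0.001, -1.575]
force: [-0.0, -0.2, -1.9]
gripper_width: 0.741
```

```bash
python3 plan.py 515.5 198 180 -90 1; python3 - <<'E'
from h import *
R,p,s=pose(); im=read_camera('wrist')[:,:,::-1]; cv2.imwrite('pics/w6.png',im);print(p,np.degrees(s['eef_rot']))
E
```

```text
{'x': -0.29, 'y': 2.01, 'z': -0.05, 'wx': 0.09, 'wy': -0.21, 'wz': -0.07}

[516.03467389 195.05090543 200.11941034] [-9.00880750e+01  7.09346133e-02 -9.02126306e+01]
```

View pics/w6.png

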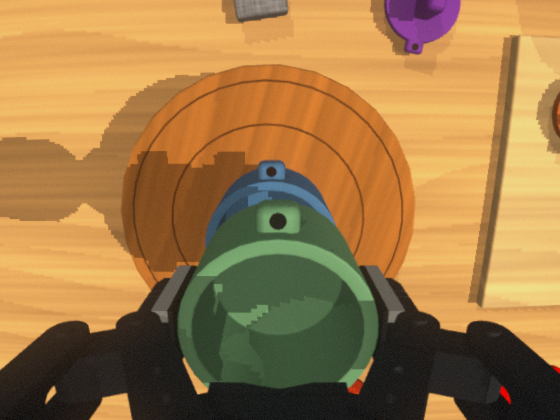

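Emit:
carry_out([
  {"x":-0.3,"y":0.4,"z":0,"wx":0.1,"wy":-0.2,"wz":0,"fingers":5.2},
  {"x":0,"y":0.7,"z":0,"wx":0,"wy":0,"wz":0,"fingers":5.2},
  {"x":0,"y":0.5,"z":0,"wx":0,"wy":0,"wz":0,"fingers":5.2},
  {"x":0,"y":0,"z":0,"wx":0,"wy":0,"wz":0,"fingers":5.2},
  {"x":0,"y":0,"z":0,"wx":0,"wy":0,"wz":0,"fingers":5.2},
])

```text
time: 18.2
tool_pos: [515.7, 198.3, 182.6]
eef_rot: [-1.571, 0.001, -1.571]
force: [-0.4, 0.4, -2.1]
gripper_width: 0.743
```

```bash
python3 plan.py 515.5 198 170.5 -90 1
```

```text
{'x': 0.03, 'y': 1.21, 'z': -0.02, 'wx': 0.01, 'wy': 0.01, 'wz': -0.05}
```

Emit:
carry_out([
  {"x":0,"y":0.3,"z":0,"wx":0,"wy":0,"wz":0,"fingers":5.2},
  {"x":0,"y":0.3,"z":0,"wx":0,"wy":0,"wz":0,"fingers":5.2},
  {"x":0,"y":0.2,"z":0,"wx":0,"wy":0,"wz":0,"fingers":5.2},
  {"x":0,"y":0.2,"z":0,"wx":0,"wy":0,"wz":0,"fingers":5.2},
  {"x":0,"y":0.1,"z":0,"wx":0,"wy":0,"wz":0,"fingers":5.2},
  {"x":0,"y":0,"z":0,"wx":0,"wy":0,"wz":0,"fingers":5.2},
])

```text
time: 18.8
tool_pos: [516.0, 198.1, 170.9]
eef_rot: [-1.57, 0.001, -1.571]
force: [-0.7, 0.5, -1.9]
gripper_width: 0.747
```

Emit:
carry_out([
  {"x":0,"y":0.1,"z":0,"wx":0,"wy":0,"wz":0,"fingers":5.2},
  {"x":0,"y":0.1,"z":0,"wx":0,"wy":0,"wz":0,"fingers":5.2},
  {"x":0,"y":0.1,"z":0,"wx":0,"wy":0,"wz":0,"fingers":5.2},
  {"x":0,"y":0,"z":0,"wx":0,"wy":0,"wz":0,"fingers":5.2},
])

```text
time: 19.2
tool_pos: [516.5, 197.8, 170.9]
eef_rot: [-1.571, 0.004, -1.571]
force: [0.3, -0.3, -2.1]
gripper_width: 0.743
```

Emit:
carry_out([
  {"x":0,"y":0.25,"z":0,"wx":0,"wy":0,"wz":0,"fingers":5.2},
  {"x":0,"y":0.25,"z":0,"wx":0,"wy":0,"wz":0,"fingers":5.2},
])

```text
time: 19.4
tool_pos: [517.2, 197.3, 170.4]
eef_rot: [-1.572, 0.009, -1.571]
force: [-8.1, 1.7, 25.3]
gripper_width: 0.741
```

Emit:
carry_out([
  {"x":-0.05,"y":0,"z":-0.1,"wx":0,"wy":0,"wz":-0.4,"fingers":5.2},
  {"x":0,"y":0,"z":0,"wx":0,"wy":0,"wz":0,"fingers":5.2},
])

```text
time: 19.6
tool_pos: [516.8, 197.6, 171.4]
eef_rot: [-1.57, 0.003, -1.571]
force: [-0.6, -0.5, -1.9]
gripper_width: 0.744
```

Emit:
carry_out([
  {"x":0,"y":0,"z":0,"wx":0,"wy":0,"wz":0,"fingers":7.0},
  {"x":0,"y":0,"z":0,"wx":0,"wy":0,"wz":0,"fingers":8.5},
  {"x":0,"y":0,"z":0,"wx":0,"wy":0,"wz":0,"fingers":8.5},
  {"x":0,"y":0,"z":0,"wx":0,"wy":0,"wz":0,"fingers":8.5},
  {"x":0,"y":-2,"z":0,"wx":0,"wy":0,"wz":0,"fingers":8.5},
  {"x":0,"y":-3,"z":0,"wx":0,"wy":0,"wz":0,"fingers":8.5},
  {"x":0,"y":-4,"z":0,"wx":0,"wy":0,"wz":0,"fingers":8.5},
  {"x":0,"y":-3,"z":0,"wx":0,"wy":0,"wz":0,"fingers":8.5},
  {"x":0,"y":-1,"z":0,"wx":0,"wy":0,"wz":0,"fingers":8.5},
  {"x":0,"y":0,"z":0,"wx":0,"wy":0,"wz":0,"fingers":8.5},
  {"x":0,"y":0,"z":0,"wx":0,"wy":0,"wz":0,"fingers":8.5},
])

```text
time: 20.7
tool_pos: [515.9, 197.2, 302.4]
eef_rot: [-1.574, -0.001, -1.572]
force: [0.1, -0.2, -0.1]
gripper_width: 0.995
```

```bash
python3 - <<'E'
from h import *
R,p,s=pose(); im=read_camera('wrist')[:,:,::-1]; cv2.imwrite('pics/w7.png',im);print(p,np.degrees(s['eef_rot']),s['joints'].round(2))
E=ext('wrist',(R,p)); r1=rect(im,E,515.5,198,180,55,.2);r2=rect(im,E,515.5,198,90,110,.4)
for r in (r1,r2): cv2.drawMarker(r,(275,275),(0,0,255),0,15)
cv2.imwrite('pics/m7.png',cv2.resize(np.hstack([r1,r2]),(800,400)))
E
python3 plan.py 460.8 -298.4 250 -72.5 14
```

```text
[515.94359897 197.21225212 302.39544426] [-9.01785226e+01 -2.88151222e-02 -9.00606036e+01] [-1.27  0.63  1.26  1.98 -0.69  1.06 -1.26]
{'x': 3.54, 'y': 0.38, 'z': -0.39, 'wx': 0.02, 'wy': -1.25}
{'x': 3.53, 'y': 0.38, 'z': -0.46, 'wx': 0.02, 'wy': -1.25}
{'x': 3.52, 'y': 0.38, 'z': -0.54, 'wx': 0.02, 'wy': -1.25}
{'x': 3.51, 'y': 0.38, 'z': -0.62, 'wx': 0.02, 'wy': -1.25}
{'x': 3.49, 'y': 0.38, 'z': -0.7, 'wx': 0.02, 'wy': -1.25}
{'x': 3.48, 'y': 0.38, 'z': -0.77, 'wx': 0.02, 'wy': -1.25}
{'x': 3.46, 'y': 0.38, 'z': -0.85, 'wx': 0.02, 'wy': -1.25}
{'x': 3.44, 'y': 0.37, 'z': -0.92, 'wx': 0.02, 'wy': -1.25}
{'x': 3.42, 'y': 0.37, 'z': -1.0, 'wx': 0.02, 'wy': -1.25}
{'x': 3.4, 'y': 0.37, 'z': -1.07, 'wx': 0.02, 'wy': -1.25}
{'x': 3.37, 'y': 0.37, 'z': -1.15, 'wx': 0.02, 'wy': -1.25}
{'x': 3.35, 'y': 0.37, 'z': -1.22, 'wx': 0.02, 'wy': -1.25}
{'x': 3.32, 'y': 0.37, 'z': -1.29, 'wx': 0.02, 'wy': -1.25}
{'x': 3.29, 'y': 0.37, 'z': -1.37, 'wx': 0.02, 'wy': -1.25}
```

View pics/m7.png

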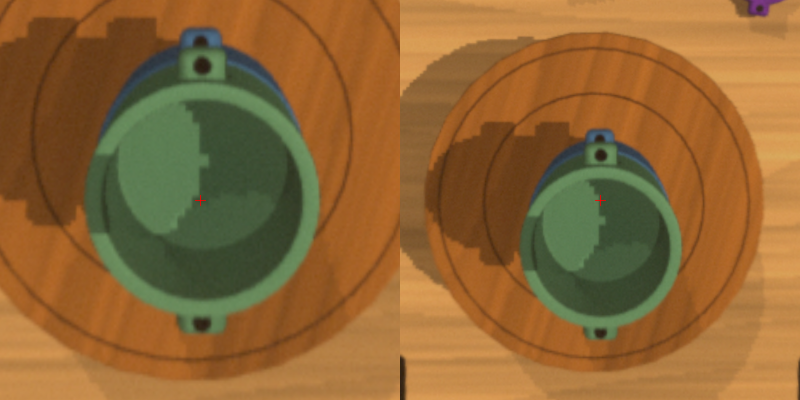

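Emit:
carry_out([
  {"x":2.5,"y":0,"z":-0.3,"wx":0,"wy":-1.2,"wz":0,"fingers":8.5},
  {"x":3.5,"y":0,"z":-0.5,"wx":0,"wy":-1.2,"wz":0,"fingers":8.5},
  {"x":3.5,"y":0.4,"z":-0.5,"wx":0,"wy":-1.2,"wz":0,"fingers":8.5},
  {"x":3.5,"y":0.4,"z":-0.6,"wx":0,"wy":-1.2,"wz":0,"fingers":8.5},
  {"x":3.5,"y":0.4,"z":-0.7,"wx":0,"wy":-1.2,"wz":0,"fingers":8.5},
  {"x":3.5,"y":0.4,"z":-0.8,"wx":0,"wy":-1.2,"wz":0,"fingers":8.5},
  {"x":3.5,"y":0.4,"z":-0.8,"wx":0,"wy":-1.2,"wz":0,"fingers":8.5},
  {"x":3.4,"y":0.4,"z":-0.9,"wx":0,"wy":-1.2,"wz":0,"fingers":8.5},
  {"x":3.4,"y":0.4,"z":-1.0,"wx":0,"wy":-1.2,"wz":0,"fingers":8.5},
  {"x":3.4,"y":0.4,"z":-1.1,"wx":0,"wy":-1.2,"wz":0,"fingers":8.5},
  {"x":3.4,"y":0.4,"z":-1.1,"wx":0,"wy":-1.2,"wz":0,"fingers":8.5},
  {"x":0,"y":0,"z":0,"wx":0,"wy":0,"wz":0,"fingers":8.5},
])

```text
time: 21.95
tool_pos: [465.4, -189.5, 249.9]
eef_rot: [-1.603, 0.002, -1.323]
force: [0.8, 0.5, -1.3]
gripper_width: 0.995
```

```bash
python3 plan.py 460.8 -298.4 140 -72.5 4;python3 -c "
from rig import *;print(read_state()['joints'].round(2))"
```

```text
{'x': 2.61, 'y': 2.77, 'z': -0.69, 'wx': 0.46, 'wy': -0.83, 'wz': -0.04}
{'x': 2.6, 'y': 2.76, 'z': -0.75, 'wx': 0.46, 'wy': -0.83, 'wz': -0.04}
{'x': 2.59, 'y': 2.76, 'z': -0.81, 'wx': 0.46, 'wy': -0.83, 'wz': -0.04}
{'x': 2.58, 'y': 2.75, 'z': -0.87, 'wx': 0.46, 'wy': -0.83, 'wz': -0.04}

[-0.45  0.53  1.04  2.12 -0.58  0.85 -0.37]
```

Emit:
carry_out([
  {"x":2.0,"y":1.5,"z":-0.6,"wx":0.5,"wy":-0.8,"wz":0,"fingers":8.5},
  {"x":2.5,"y":2.5,"z":-0.7,"wx":0.5,"wy":-0.8,"wz":0,"fingers":8.5},
  {"x":2.5,"y":2.5,"z":-0.7,"wx":0.5,"wy":-0.8,"wz":0,"fingers":8.5},
  {"x":2.0,"y":2.0,"z":-0.7,"wx":0.4,"wy":-0.8,"wz":0,"fingers":8.5},
  {"x":0.5,"y":0.5,"z":-0.2,"wx":0,"wy":0,"wz":0,"fingers":8.5},
  {"x":0,"y":0,"z":0,"wx":0,"wy":0,"wz":0,"fingers":8.5},
  {"x":0,"y":0,"z":0,"wx":0,"wy":0,"wz":0,"fingers":8.5},
])

```text
time: 22.65
tool_pos: [459.0, -284.8, 149.2]
eef_rot: [-1.577, 0.017, -1.264]
force: [0.7, 0.3, -0.0]
gripper_width: 0.996
```

```bash
python3 plan.py 460.8 -298.4 110 -72.5 2
```

```text
{'x': 0.71, 'y': 1.95, 'z': -0.11, 'wx': 0.19, 'wy': 0.05, 'wz': -0.48}
{'x': 0.69, 'y': 1.96, 'z': -0.11, 'wx': 0.19, 'wy': 0.05, 'wz': -0.48}
```

Emit:
carry_out([
  {"x":0.8,"y":0.8,"z":-0.1,"wx":0.4,"wy":0.1,"wz":-0.9,"fingers":8.5},
  {"x":0.5,"y":1.4,"z":-0.1,"wx":0,"wy":0,"wz":0,"fingers":8.5},
  {"x":0,"y":1.4,"z":0,"wx":0,"wy":0,"wz":0,"fingers":8.5},
  {"x":0,"y":0,"z":0,"wx":0,"wy":0,"wz":0,"fingers":8.5},
  {"x":0,"y":0,"z":0,"wx":0,"wy":0,"wz":0,"fingers":8.5},
])

```text
time: 23.15
tool_pos: [463.6, -294.6, 111.2]
eef_rot: [-1.567, 0.0, -1.259]
force: [-0.8, 0.7, -0.7]
gripper_width: 0.993
```

```bash
python3 plan.py 460.8 -298.4 48 -72.5 1; python3 - <<'E'
from h import *
R,p,s=pose(); im=read_camera('wrist')[:,:,::-1]; cv2.imwrite('pics/w8.png',im);print(p,s['joints'].round(2))
E=ext('wrist',(R,p)); r1=rect(im,E,460.8,-298.4,58,55,.2)
cv2.drawMarker(r1,(275,275),(0,0,255),0,15)
cv2.imwrite('pics/m8.png',np.hstack([r1]))
# auto holes: darkest blob near predicted
g=cv2.GaussianBlur(cv2.cvtColor(r1,cv2.COLOR_BGR2GRAY),(0,0),4)
for sgn in(1,-1):
    a=np.radians(17.5); c=np.array([275-sgn*33*np.sin(a)*5,275-sgn*33*np.cos(a)*5]).astype(int)
    w=g[c[1]-25:c[1]+25,c[0]-25:c[0]+25]
    if w.size: i=np.unravel_index(w.argmin(),w.shape);print(c[0]-25+i[1],c[1]-25+i[0],w.min())
E
```

```text
{'x': 0.28, 'y': 6.32, 'z': -0.41, 'wx': -0.19, 'wy': 0.35, 'wz': -0.02}

[ 463.63722454 -294.55000269  111.17165754] [-0.    0.71  0.71  2.13 -0.85  0.61  0.06]
224 110 35
324 434 55
```

View pics/m8.png

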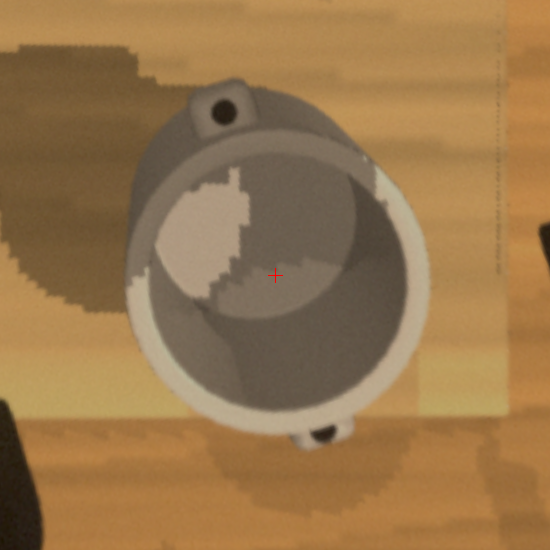

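Emit:
carry_out([
  {"x":0.3,"y":0.8,"z":-0.4,"wx":-0.2,"wy":0.3,"wz":0,"fingers":8.5},
  {"x":0,"y":1.6,"z":0,"wx":0,"wy":0,"wz":0,"fingers":8.5},
  {"x":0,"y":1.6,"z":0,"wx":0,"wy":0,"wz":0,"fingers":8.5},
  {"x":0,"y":1.0,"z":0,"wx":0,"wy":0,"wz":0,"fingers":8.5},
  {"x":0,"y":0.4,"z":0,"wx":0,"wy":0,"wz":0,"fingers":8.5},
  {"x":0,"y":0,"z":0,"wx":0,"wy":0,"wz":0,"fingers":8.5},
  {"x":0,"y":0,"z":0,"wx":0,"wy":0,"wz":0,"fingers":8.5},
])

```text
time: 23.9
tool_pos: [460.9, -300.9, 55.6]
eef_rot: [-1.57, -0.003, -1.266]
force: [0.4, 0.4, 0.8]
gripper_width: 0.997
```

```bash
python3 plan.py 461 -298.3 48 -72.6 1
```

```text
{'x': -0.24, 'y': 0.76, 'z': 0.09, 'wx': -0.04, 'wy': 0.06, 'wz': 0.18}
```

Emit:
carry_out([
  {"x":-0.2,"y":0.4,"z":0.1,"wx":0,"wy":0,"wz":0.2,"fingers":8.5},
  {"x":0,"y":0.3,"z":0,"wx":0,"wy":0,"wz":0,"fingers":8.5},
  {"x":0,"y":0,"z":0,"wx":0,"wy":0,"wz":0,"fingers":8.5},
  {"x":0,"y":0,"z":0,"wx":0,"wy":0,"wz":0,"fingers":4.8},
  {"x":0,"y":0,"z":0,"wx":0,"wy":0,"wz":0,"fingers":4.8},
  {"x":0,"y":0,"z":0,"wx":0,"wy":0,"wz":0,"fingers":4.8},
  {"x":0,"y":0,"z":0,"wx":0,"wy":0,"wz":0,"fingers":4.8},
  {"x":0,"y":0,"z":0,"wx":0,"wy":0,"wz":0,"fingers":4.8},
  {"x":0,"y":0,"z":0,"wx":0,"wy":0,"wz":0,"fingers":4.8},
])

```text
time: 24.8
tool_pos: [462.2, -298.8, 49.6]
eef_rot: [-1.568, -0.001, -1.265]
force: [-0.7, 0.3, -0.3]
gripper_width: 0.696
```

Emit:
carry_out([
  {"x":0,"y":-0.5,"z":0,"wx":0,"wy":0,"wz":0,"fingers":4.8},
  {"x":0,"y":-2,"z":0,"wx":0,"wy":0,"wz":0,"fingers":4.8},
  {"x":0,"y":-4,"z":0,"wx":0,"wy":0,"wz":0,"fingers":4.8},
  {"x":0,"y":-4,"z":0,"wx":0,"wy":0,"wz":0,"fingers":4.8},
  {"x":0,"y":-4,"z":0,"wx":0,"wy":0,"wz":0,"fingers":4.8},
  {"x":0,"y":-4,"z":0,"wx":0,"wy":0,"wz":0,"fingers":4.8},
  {"x":0,"y":-4,"z":0,"wx":0,"wy":0,"wz":0,"fingers":4.8},
  {"x":0,"y":-2,"z":0,"wx":0,"wy":0,"wz":0,"fingers":4.8},
  {"x":0,"y":0,"z":0,"wx":0,"wy":0,"wz":0,"fingers":4.8},
  {"x":0,"y":0,"z":0,"wx":0,"wy":0,"wz":0,"fingers":4.8},
])

```text
time: 25.8
tool_pos: [458.9, -297.6, 303.4]
eef_rot: [-1.572, 0.006, -1.268]
force: [-0.5, 0.5, -1.9]
gripper_width: 0.697
```

```bash
python3 plan.py 517 197.5 285 -90 14|sed -n '1p;4p;7p;10p;14p';python3 -c "
from rig import *;print(read_state()['joints'].round(2))"
```

```text
{'x': -3.25, 'y': 0.15, 'z': 1.45, 'wx': 0.01, 'wy': 1.24, 'wz': -0.02}
{'x': -3.34, 'y': 0.14, 'z': 1.24, 'wx': 0.01, 'wy': 1.24, 'wz': -0.02}
{'x': -3.41, 'y': 0.14, 'z': 1.02, 'wx': 0.01, 'wy': 1.24, 'wz': -0.02}
{'x': -3.47, 'y': 0.14, 'z': 0.79, 'wx': 0.01, 'wy': 1.24, 'wz': -0.02}
{'x': -3.53, 'y': 0.13, 'z': 0.49, 'wx': 0.01, 'wy': 1.24, 'wz': -0.02}
[-0.24  0.49  1.03  1.99 -0.52  0.96 -0.21]
```

Emit:
carry_out([
  {"x":-2.3,"y":0,"z":1.0,"wx":0,"wy":1.2,"wz":0,"fingers":4.8},
  {"x":-3.3,"y":0,"z":1.4,"wx":0,"wy":1.2,"wz":0,"fingers":4.8},
  {"x":-3.3,"y":0,"z":1.3,"wx":0,"wy":1.2,"wz":0,"fingers":4.8},
  {"x":-3.3,"y":0,"z":1.2,"wx":0,"wy":1.2,"wz":0,"fingers":4.8},
  {"x":-3.4,"y":0,"z":1.2,"wx":0,"wy":1.2,"wz":0,"fingers":4.8},
  {"x":-3.4,"y":0,"z":1.1,"wx":0,"wy":1.2,"wz":0,"fingers":4.8},
  {"x":-3.4,"y":0,"z":1.0,"wx":0,"wy":1.2,"wz":0,"fingers":4.8},
  {"x":-3.4,"y":0,"z":0.9,"wx":0,"wy":1.2,"wz":0,"fingers":4.8},
  {"x":-3.4,"y":0,"z":0.9,"wx":0,"wy":1.2,"wz":0,"fingers":4.8},
  {"x":-3.4,"y":0,"z":0.8,"wx":0,"wy":1.2,"wz":0,"fingers":4.8},
  {"x":-2.5,"y":0,"z":0.5,"wx":0,"wy":1.2,"wz":0,"fingers":4.8},
  {"x":0,"y":0,"z":0,"wx":0,"wy":0,"wz":0,"fingers":4.8},
])

```text
time: 27.0
tool_pos: [492.0, 86.7, 284.1]
eef_rot: [-1.609, 0.003, -1.516]
force: [-0.0, -0.4, -1.6]
gripper_width: 0.697
```

```bash
python3 plan.py 517.7 197.5 270 -90 4;python3 -c "
from rig import *;print(read_state()['joints'].round(2))"
```

```text
{'x': -2.73, 'y': 0.33, 'z': 0.8, 'wx': 0.55, 'wy': 0.78, 'wz': -0.03}
{'x': -2.74, 'y': 0.34, 'z': 0.76, 'wx': 0.55, 'wy': 0.78, 'wz': -0.03}
{'x': -2.75, 'y': 0.34, 'z': 0.72, 'wx': 0.55, 'wy': 0.78, 'wz': -0.03}
{'x': -2.76, 'y': 0.35, 'z': 0.68, 'wx': 0.55, 'wy': 0.78, 'wz': -0.03}

[-1.1   0.56  1.22  2.09 -0.63  0.99 -1.05]
```

Emit:
carry_out([
  {"x":-2.0,"y":0,"z":0.5,"wx":0.5,"wy":0.8,"wz":0,"fingers":4.8},
  {"x":-2.7,"y":0,"z":0.7,"wx":0.6,"wy":0.8,"wz":0,"fingers":4.8},
  {"x":-2.5,"y":0,"z":0.7,"wx":0.6,"wy":0.8,"wz":0,"fingers":4.8},
  {"x":-2.0,"y":0.2,"z":0.5,"wx":0.5,"wy":0.8,"wz":0,"fingers":4.8},
  {"x":-0.8,"y":0.2,"z":0.2,"wx":0,"wy":0,"wz":0,"fingers":4.8},
  {"x":0,"y":0,"z":0,"wx":0,"wy":0,"wz":0,"fingers":4.8},
  {"x":0,"y":0,"z":0,"wx":0,"wy":0,"wz":0,"fingers":4.8},
])

```text
time: 27.7
tool_pos: [509.1, 184.8, 269.4]
eef_rot: [-1.586, -0.008, -1.58]
force: [0.2, -0.3, -0.4]
gripper_width: 0.698
```

```bash
python3 plan.py 517.7 197.5 240 -90 2;python3 -c "
from rig import *;print(read_state()['joints'].round(2))"
```

```text
{'x': -0.65, 'y': 1.46, 'z': 0.45, 'wx': 0.44, 'wy': -0.28, 'wz': 0.24}
{'x': -0.64, 'y': 1.46, 'z': 0.44, 'wx': 0.44, 'wy': -0.28, 'wz': 0.24}

[-1.22  0.64  1.21  2.03 -0.72  1.   -1.23]
```

Emit:
carry_out([
  {"x":-0.7,"y":0.4,"z":0.5,"wx":0.5,"wy":-0.3,"wz":0.3,"fingers":4.8},
  {"x":-0.5,"y":0.8,"z":0.4,"wx":0.4,"wy":-0.3,"wz":0.2,"fingers":4.8},
  {"x":0,"y":0.8,"z":0,"wx":0,"wy":0,"wz":0,"fingers":4.8},
  {"x":0,"y":0,"z":0,"wx":0,"wy":0,"wz":0,"fingers":4.8},
  {"x":0,"y":0,"z":0,"wx":0,"wy":0,"wz":0,"fingers":4.8},
])

```text
time: 28.2
tool_pos: [518.3, 193.2, 247.5]
eef_rot: [-1.57, 0.001, -1.576]
force: [-0.3, -0.5, -0.3]
gripper_width: 0.699
```

```bash
python3 plan.py 517.7 197.5 230 -90 1
```

```text
{'x': -0.43, 'y': 1.75, 'z': -0.07, 'wx': -0.05, 'wy': -0.28, 'wz': -0.05}
```

Emit:
carry_out([
  {"x":-0.4,"y":0.3,"z":-0.1,"wx":0,"wy":-0.3,"wz":0,"fingers":4.8},
  {"x":0,"y":0.6,"z":0,"wx":0,"wy":0,"wz":0,"fingers":4.8},
  {"x":0,"y":0.4,"z":0,"wx":0,"wy":0,"wz":0,"fingers":4.8},
  {"x":0,"y":0,"z":0,"wx":0,"wy":0,"wz":0,"fingers":4.8},
  {"x":0,"y":0,"z":0,"wx":0,"wy":0,"wz":0,"fingers":4.8},
])

```text
time: 28.7
tool_pos: [517.2, 197.4, 233.6]
eef_rot: [-1.57, 0.001, -1.57]
force: [0.4, -0.5, -0.7]
gripper_width: 0.695
```

```bash
python3 plan.py 517.7 197.5 217.6 -90 1
```

```text
{'x': -0.01, 'y': 1.6, 'z': 0.04, 'wx': -0.07, 'wy': 0.04, 'wz': -0.06}
```

Emit:
carry_out([
  {"x":0,"y":0.4,"z":0,"wx":0,"wy":0,"wz":0,"fingers":4.8},
  {"x":0,"y":0.4,"z":0,"wx":0,"wy":0,"wz":0,"fingers":4.8},
  {"x":0,"y":0.3,"z":0,"wx":0,"wy":0,"wz":0,"fingers":4.8},
  {"x":0,"y":0.2,"z":0,"wx":0,"wy":0,"wz":0,"fingers":4.8},
  {"x":0,"y":0.1,"z":0,"wx":0,"wy":0,"wz":0,"fingers":4.8},
  {"x":0,"y":0.1,"z":0,"wx":0,"wy":0,"wz":0,"fingers":4.8},
  {"x":0,"y":0,"z":0,"wx":0,"wy":0,"wz":0,"fingers":4.8},
])

```text
time: 29.4
tool_pos: [517.8, 197.2, 217.7]
eef_rot: [-1.569, 0.001, -1.57]
force: [-0.5, -0.2, -0.9]
gripper_width: 0.698
```

Emit:
carry_out([
  {"x":0,"y":0.15,"z":0,"wx":0,"wy":0,"wz":0,"fingers":4.8},
  {"x":0,"y":0.15,"z":0,"wx":0,"wy":0,"wz":0,"fingers":4.8},
])

```text
time: 29.6
tool_pos: [518.3, 196.8, 217.6]
eef_rot: [-1.569, 0.004, -1.57]
force: [-4.0, 0.4, 13.1]
gripper_width: 0.695
```

Seated at the expected height with firm contact. Ease off, release, and retreat.

Emit:
carry_out([
  {"x":-0.05,"y":0,"z":-0.05,"wx":0,"wy":0,"wz":-0.2,"fingers":4.8},
  {"x":0,"y":0,"z":0,"wx":0,"wy":0,"wz":0,"fingers":4.8},
])

```text
time: 29.8
tool_pos: [518.2, 197.3, 218.4]
eef_rot: [-1.568, 0.001, -1.571]
force: [0.0, -1.0, -2.1]
gripper_width: 0.699
```

Emit:
carry_out([
  {"x":0,"y":0,"z":0,"wx":0,"wy":0,"wz":0,"fingers":6.6},
  {"x":0,"y":0,"z":0,"wx":0,"wy":0,"wz":0,"fingers":8.5},
  {"x":0,"y":0,"z":0,"wx":0,"wy":0,"wz":0,"fingers":8.5},
  {"x":0,"y":0,"z":0,"wx":0,"wy":0,"wz":0,"fingers":8.5},
  {"x":0,"y":-2,"z":0,"wx":0,"wy":0,"wz":0,"fingers":8.5},
  {"x":0,"y":-3,"z":0,"wx":0,"wy":0,"wz":0,"fingers":8.5},
  {"x":0,"y":-4,"z":0,"wx":0,"wy":0,"wz":0,"fingers":8.5},
  {"x":0,"y":-3,"z":0,"wx":0,"wy":0,"wz":0,"fingers":8.5},
  {"x":0,"y":-1,"z":0,"wx":0,"wy":0,"wz":0,"fingers":8.5},
  {"x":0,"y":0,"z":0,"wx":0,"wy":0,"wz":0,"fingers":8.5},
  {"x":0,"y":0,"z":0,"wx":0,"wy":0,"wz":0,"fingers":8.5},
])

```text
time: 30.9
tool_pos: [516.7, 197.2, 349.9]
eef_rot: [-1.572, -0.002, -1.571]
force: [-0.1, 0.2, -0.0]
gripper_width: 0.993
```

```bash
python3 - <<'E'
from h import *
R,p,s=pose(); im=read_camera('wrist')[:,:,::-1]; cv2.imwrite('pics/w9.png',im);print(p,np.degrees(s['eef_rot']),s['joints'].round(2))
E=ext('wrist',(R,p)); r1=rect(im,E,517,197.5,226,55,.2);r2=rect(im,E,515.5,198,90,110,.4)
for r in (r1,r2): cv2.drawMarker(r,(275,275),(0,0,255),0,15)
cv2.imwrite('pics/m9.png',cv2.resize(np.hstack([r1,r2]),(800,400)))
E
python3 plan.py 584 -56.3 250 -107.4 8
```

```text
[516.73727317 197.23080962 349.86723121] [-9.00970310e+01 -8.68878403e-02 -9.00157455e+01] [-1.3   0.56  1.29  1.93 -0.6   1.13 -1.34]
{'x': 3.17, 'y': 1.25, 'z': 0.85, 'wx': 0.01, 'wy': 2.17, 'wz': 0.02}
{'x': 3.13, 'y': 1.25, 'z': 0.97, 'wx': 0.01, 'wy': 2.17, 'wz': 0.02}
{'x': 3.09, 'y': 1.25, 'z': 1.08, 'wx': 0.01, 'wy': 2.17, 'wz': 0.02}
{'x': 3.05, 'y': 1.25, 'z': 1.2, 'wx': 0.01, 'wy': 2.17, 'wz': 0.02}
{'x': 3.0, 'y': 1.25, 'z': 1.31, 'wx': 0.01, 'wy': 2.17, 'wz': 0.02}
{'x': 2.95, 'y': 1.25, 'z': 1.43, 'wx': 0.01, 'wy': 2.17, 'wz': 0.02}
{'x': 2.9, 'y': 1.25, 'z': 1.54, 'wx': 0.01, 'wy': 2.17, 'wz': 0.02}
{'x': 2.84, 'y': 1.25, 'z': 1.65, 'wx': 0.01, 'wy': 2.17, 'wz': 0.02}
```

View pics/m9.png

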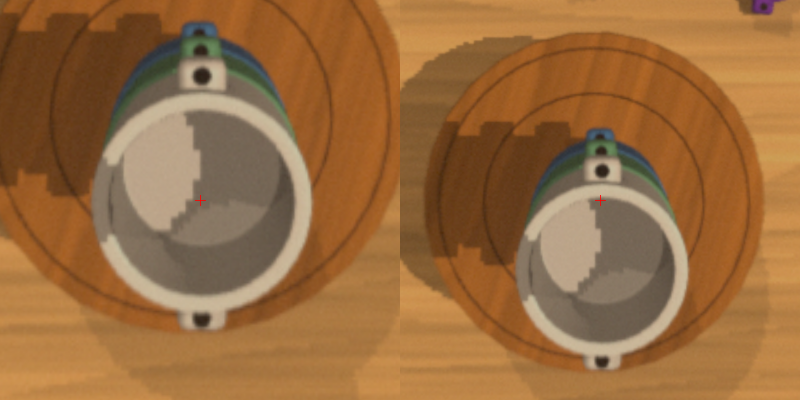

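Emit:
carry_out([
  {"x":2.4,"y":0,"z":0.6,"wx":0,"wy":2.2,"wz":0,"fingers":8.5},
  {"x":3.1,"y":0.6,"z":1.0,"wx":0,"wy":2.2,"wz":0,"fingers":8.5},
  {"x":3.1,"y":1.3,"z":1.1,"wx":0,"wy":2.2,"wz":0,"fingers":8.5},
  {"x":3.0,"y":1.3,"z":1.2,"wx":0,"wy":2.2,"wz":0,"fingers":8.5},
  {"x":3.0,"y":1.3,"z":1.3,"wx":0,"wy":2.2,"wz":0,"fingers":8.5},
  {"x":2.9,"y":1.3,"z":1.4,"wx":0,"wy":2.2,"wz":0,"fingers":8.5},
  {"x":2.9,"y":1.3,"z":1.5,"wx":0,"wy":2.2,"wz":0,"fingers":8.5},
  {"x":2.0,"y":1.3,"z":1.0,"wx":0,"wy":1,"wz":0,"fingers":8.5},
  {"x":0,"y":0,"z":0,"wx":0,"wy":0,"wz":0,"fingers":8.5},
  {"x":0,"y":0,"z":0,"wx":0,"wy":0,"wz":0,"fingers":8.5},
])

```text
time: 31.95
tool_pos: [570.0, -41.2, 245.4]
eef_rot: [-1.598, -0.013, -1.864]
force: [-0.3, 0.1, 0.0]
gripper_width: 0.998
```

```bash
python3 plan.py 584 -56.3 130 -107.4 4;python3 -c "
from rig import *;print(read_state()['joints'].round(2))"
```

```text
{'x': 0.22, 'y': 2.87, 'z': 0.52, 'wx': 0.39, 'wy': 0.15, 'wz': 0.19}
{'x': 0.23, 'y': 2.88, 'z': 0.5, 'wx': 0.39, 'wy': 0.15, 'wz': 0.19}
{'x': 0.24, 'y': 2.88, 'z': 0.48, 'wx': 0.39, 'wy': 0.15, 'wz': 0.19}
{'x': 0.25, 'y': 2.88, 'z': 0.47, 'wx': 0.39, 'wy': 0.15, 'wz': 0.19}

[-0.73  0.7   1.13  1.98 -0.74  1.   -1.1 ]
```

Emit:
carry_out([
  {"x":0.2,"y":1.8,"z":0.5,"wx":0.4,"wy":0.2,"wz":0.2,"fingers":8.5},
  {"x":0.2,"y":2.8,"z":0.5,"wx":0.4,"wy":0.2,"wz":0.2,"fingers":8.5},
  {"x":0.2,"y":2.8,"z":0.5,"wx":0.4,"wy":0.2,"wz":0.2,"fingers":8.5},
  {"x":0.2,"y":2.0,"z":0.4,"wx":0.4,"wy":0.2,"wz":0.2,"fingers":8.5},
  {"x":0,"y":0.5,"z":0,"wx":0,"wy":0,"wz":0,"fingers":8.5},
  {"x":0,"y":0,"z":0,"wx":0,"wy":0,"wz":0,"fingers":8.5},
  {"x":0,"y":0,"z":0,"wx":0,"wy":0,"wz":0,"fingers":8.5},
])

```text
time: 32.65
tool_pos: [585.2, -44.5, 142.2]
eef_rot: [-1.572, 0.006, -1.865]
force: [1.3, -0.5, -0.7]
gripper_width: 0.998
```

```bash
python3 plan.py 584 -56.3 53 -107.4 1; python3 - <<'E'
from h import *
R,p,s=pose(); im=read_camera('wrist')[:,:,::-1]; cv2.imwrite('pics/w10.png',im);print(p,s['joints'].round(2))
E=ext('wrist',(R,p)); r1=rect(im,E,584,-56.3,25,55,.2)
cv2.drawMarker(r1,(275,275),(0,0,255),0,15); cv2.imwrite('pics/m10.png',r1)
g=cv2.GaussianBlur(cv2.cvtColor(r1,cv2.COLOR_BGR2GRAY),(0,0),4)
for sgn in(1,-1):
    a=np.radians(-17.4); c=np.array([275-sgn*31*np.sin(a)*5,275-sgn*31*np.cos(a)*5]).astype(int)
    w=g[c[1]-20:c[1]+20,c[0]-20:c[0]+20]; i=np.unravel_index(w.argmin(),w.shape);print(c[0]-20+i[1],c[1]-20+i[0],w.min())
E
```

```text
{'x': 1.22, 'y': 8.91, 'z': 0.24, 'wx': 0.09, 'wy': 0.57, 'wz': -0.34}

[585.21214772 -44.51680059 142.19579899] [-0.61  0.8   0.96  2.03 -0.94  0.83 -0.95]
317 114 41
222 424 40
```

View pics/m10.png

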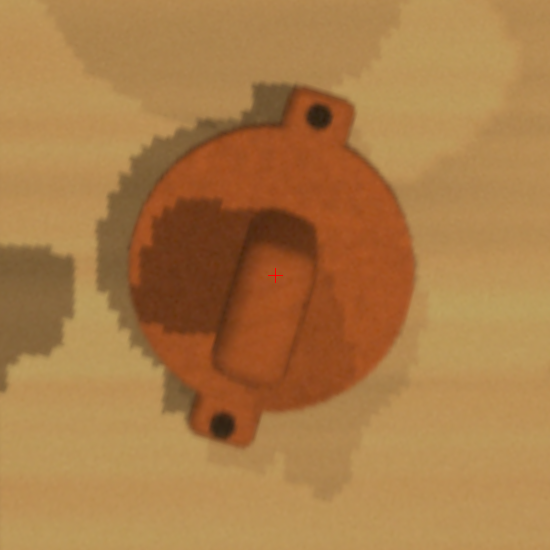

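Emit:
carry_out([
  {"x":0.7,"y":0.6,"z":0.2,"wx":0.1,"wy":0.6,"wz":-0.3,"fingers":8.5},
  {"x":0.4,"y":1.8,"z":0.1,"wx":0,"wy":0,"wz":0,"fingers":8.5},
  {"x":0,"y":2.0,"z":0,"wx":0,"wy":0,"wz":0,"fingers":8.5},
  {"x":0,"y":1.5,"z":0,"wx":0,"wy":0,"wz":0,"fingers":8.5},
  {"x":0,"y":0.8,"z":0,"wx":0,"wy":0,"wz":0,"fingers":8.5},
  {"x":0,"y":0,"z":0,"wx":0,"wy":0,"wz":0,"fingers":8.5},
  {"x":0,"y":0,"z":0,"wx":0,"wy":0,"wz":0,"fingers":8.5},
])

```text
time: 33.4
tool_pos: [588.9, -58.2, 77.0]
eef_rot: [-1.56, 0.001, -1.876]
force: [0.0, -0.3, -0.3]
gripper_width: 0.999
```

```bash
python3 plan.py 584.9 -55.4 53 -107.5 1
```

```text
{'x': -0.14, 'y': 2.4, 'z': -0.5, 'wx': -0.62, 'wy': 0.04, 'wz': -0.04}
```

Emit:
carry_out([
  {"x":-0.1,"y":0.4,"z":-0.4,"wx":-0.6,"wy":0,"wz":0,"fingers":8.5},
  {"x":0,"y":0.8,"z":-0.1,"wx":0,"wy":0,"wz":0,"fingers":8.5},
  {"x":0,"y":0.6,"z":0,"wx":0,"wy":0,"wz":0,"fingers":8.5},
  {"x":0,"y":0.2,"z":0,"wx":0,"wy":0,"wz":0,"fingers":8.5},
  {"x":0,"y":0,"z":0,"wx":0,"wy":0,"wz":0,"fingers":8.5},
  {"x":0,"y":0,"z":0,"wx":0,"wy":0,"wz":0,"fingers":8.5},
])

```text
time: 34.0
tool_pos: [585.2, -55.6, 56.8]
eef_rot: [-1.569, 0.001, -1.875]
force: [-0.4, -0.5, -0.1]
gripper_width: 0.994
```

```bash
python3 plan.py 584.9 -55.4 53 -107.5 1
```

```text
{'x': -0.01, 'y': 0.38, 'z': -0.03, 'wx': -0.12, 'wy': 0.06, 'wz': -0.07}
```

Emit:
carry_out([
  {"x":0,"y":0.3,"z":0,"wx":-0.1,"wy":0,"wz":0,"fingers":8.5},
  {"x":0,"y":0,"z":0,"wx":0,"wy":0,"wz":0,"fingers":5.0},
  {"x":0,"y":0,"z":0,"wx":0,"wy":0,"wz":0,"fingers":2.5},
  {"x":0,"y":0,"z":0,"wx":0,"wy":0,"wz":0,"fingers":0.5},
  {"x":0,"y":0,"z":0,"wx":0,"wy":0,"wz":0,"fingers":0.5},
  {"x":0,"y":0,"z":0,"wx":0,"wy":0,"wz":0,"fingers":0.5},
  {"x":0,"y":0,"z":0,"wx":0,"wy":0,"wz":0,"fingers":0.5},
  {"x":0,"y":0,"z":0,"wx":0,"wy":0,"wz":0,"fingers":0.5},
  {"x":0,"y":0,"z":0,"wx":0,"wy":0,"wz":0,"fingers":0.5},
  {"x":0,"y":0,"z":0,"wx":0,"wy":0,"wz":0,"fingers":0.5},
])

```text
time: 35.0
tool_pos: [585.6, -55.8, 54.1]
eef_rot: [-1.569, 0.001, -1.875]
force: [0.0, -0.2, 0.2]
gripper_width: 0.15
```

Emit:
carry_out([
  {"x":0,"y":-0.5,"z":0,"wx":0,"wy":0,"wz":0,"fingers":0.5},
  {"x":0,"y":-2,"z":0,"wx":0,"wy":0,"wz":0,"fingers":0.5},
  {"x":0,"y":-4,"z":0,"wx":0,"wy":0,"wz":0,"fingers":0.5},
  {"x":0,"y":-4,"z":0,"wx":0,"wy":0,"wz":0,"fingers":0.5},
  {"x":0,"y":-4,"z":0,"wx":0,"wy":0,"wz":0,"fingers":0.5},
  {"x":0,"y":-4,"z":0,"wx":0,"wy":0,"wz":0,"fingers":0.5},
  {"x":0,"y":-4,"z":0,"wx":0,"wy":0,"wz":0,"fingers":0.5},
  {"x":0,"y":-4,"z":0,"wx":0,"wy":0,"wz":0,"fingers":0.5},
  {"x":0,"y":-2,"z":0,"wx":0,"wy":0,"wz":0,"fingers":0.5},
  {"x":0,"y":0,"z":0,"wx":0,"wy":0,"wz":0,"fingers":0.5},
  {"x":0,"y":0,"z":0,"wx":0,"wy":0,"wz":0,"fingers":0.5},
])

```text
time: 36.1
tool_pos: [582.4, -56.8, 350.3]
eef_rot: [-1.576, 0.002, -1.879]
force: [0.0, 0.4, -1.4]
gripper_width: 0.155
```

```bash
python3 plan.py 518.5 197 335 -90 9;python3 -c "
from rig import *;print(read_state()['joints'].round(2))"
```

```text
{'x': -2.47, 'y': 0.18, 'z': -1.53, 'wx': 0.03, 'wy': -1.96, 'wz': -0.02}
{'x': -2.52, 'y': 0.18, 'z': -1.45, 'wx': 0.03, 'wy': -1.96, 'wz': -0.02}
{'x': -2.57, 'y': 0.18, 'z': -1.36, 'wx': 0.03, 'wy': -1.96, 'wz': -0.02}
{'x': -2.61, 'y': 0.18, 'z': -1.27, 'wx': 0.03, 'wy': -1.96, 'wz': -0.02}
{'x': -2.66, 'y': 0.18, 'z': -1.18, 'wx': 0.03, 'wy': -1.96, 'wz': -0.02}
{'x': -2.7, 'y': 0.18, 'z': -1.09, 'wx': 0.03, 'wy': -1.96, 'wz': -0.02}
{'x': -2.73, 'y': 0.17, 'z': -1.0, 'wx': 0.03, 'wy': -1.96, 'wz': -0.02}
{'x': -2.76, 'y': 0.17, 'z': -0.9, 'wx': 0.03, 'wy': -1.96, 'wz': -0.02}
{'x': -2.79, 'y': 0.17, 'z': -0.81, 'wx': 0.03, 'wy': -1.96, 'wz': -0.02}

[-0.78  0.6   1.24  1.86 -0.62  1.16 -1.19]
```

Emit:
carry_out([
  {"x":-1.8,"y":0,"z":-1.1,"wx":0,"wy":-2,"wz":0,"fingers":0.5},
  {"x":-2.5,"y":0,"z":-1.4,"wx":0,"wy":-2,"wz":0,"fingers":0.5},
  {"x":-2.5,"y":0,"z":-1.4,"wx":0,"wy":-2,"wz":0,"fingers":0.5},
  {"x":-2.6,"y":0,"z":-1.3,"wx":0,"wy":-2,"wz":0,"fingers":0.5},
  {"x":-2.6,"y":0,"z":-1.2,"wx":0,"wy":-2,"wz":0,"fingers":0.5},
  {"x":-2.7,"y":0,"z":-1.1,"wx":0,"wy":-2,"wz":0,"fingers":0.5},
  {"x":-2.7,"y":0,"z":-1.0,"wx":0,"wy":-2,"wz":0,"fingers":0.5},
  {"x":-2.3,"y":0,"z":-0.8,"wx":0,"wy":-1.5,"wz":0,"fingers":0.5},
  {"x":-1.5,"y":0,"z":-0.5,"wx":0,"wy":-1,"wz":0,"fingers":0.5},
  {"x":0,"y":0,"z":0,"wx":0,"wy":0,"wz":0,"fingers":0.5},
  {"x":0,"y":0,"z":0,"wx":0,"wy":0,"wz":0,"fingers":0.5},
])

```text
time: 37.2
tool_pos: [507.5, 178.3, 332.4]
eef_rot: [-1.608, -0.005, -1.586]
force: [-0.5, -1.4, -1.0]
gripper_width: 0.157
```

```bash
python3 plan.py 518.5 197 300 -90 3;python3 -c "
from rig import *;print(read_state()['joints'].round(2))"
```

```text
{'x': -0.63, 'y': 1.06, 'z': 0.4, 'wx': 0.7, 'wy': -0.28, 'wz': 0.09}
{'x': -0.63, 'y': 1.07, 'z': 0.39, 'wx': 0.7, 'wy': -0.28, 'wz': 0.09}
{'x': -0.63, 'y': 1.07, 'z': 0.38, 'wx': 0.7, 'wy': -0.28, 'wz': 0.09}

[-1.26  0.56  1.25  1.96 -0.59  1.11 -1.33]
```

Emit:
carry_out([
  {"x":-0.8,"y":0.3,"z":0.5,"wx":0.7,"wy":-0.4,"wz":0.1,"fingers":0.5},
  {"x":-0.8,"y":0.8,"z":0.5,"wx":0.7,"wy":-0.4,"wz":0.1,"fingers":0.5},
  {"x":-0.2,"y":0.8,"z":0.2,"wx":0.6,"wy":0,"wz":0.1,"fingers":0.5},
  {"x":0,"y":0.6,"z":0,"wx":0,"wy":0,"wz":0,"fingers":0.5},
  {"x":0,"y":0,"z":0,"wx":0,"wy":0,"wz":0,"fingers":0.5},
  {"x":0,"y":0,"z":0,"wx":0,"wy":0,"wz":0,"fingers":0.5},
])

```text
time: 37.8
tool_pos: [520.5, 193.1, 303.3]
eef_rot: [-1.571, -0.001, -1.579]
force: [0.2, -0.1, -0.9]
gripper_width: 0.16
```

```bash
python3 plan.py 518.5 197 285 -90 1
```

```text
{'x': -0.39, 'y': 1.83, 'z': -0.21, 'wx': 0.03, 'wy': -0.44, 'wz': 0.07}
```

Emit:
carry_out([
  {"x":-0.4,"y":0.3,"z":-0.2,"wx":0,"wy":-0.4,"wz":0,"fingers":0.5},
  {"x":0,"y":0.7,"z":0,"wx":0,"wy":0,"wz":0,"fingers":0.5},
  {"x":0,"y":0.5,"z":0,"wx":0,"wy":0,"wz":0,"fingers":0.5},
  {"x":0,"y":0,"z":0,"wx":0,"wy":0,"wz":0,"fingers":0.5},
  {"x":0,"y":0,"z":0,"wx":0,"wy":0,"wz":0,"fingers":0.5},
])

```text
time: 38.3
tool_pos: [518.6, 197.0, 287.4]
eef_rot: [-1.571, -0.001, -1.572]
force: [-0.8, -0.2, -0.8]
gripper_width: 0.155
```

```bash
python3 plan.py 518.5 197 268 -90 1; python3 - <<'E'
from h import *
R,p,s=pose(); im=read_camera('wrist')[:,:,::-1]; cv2.imwrite('pics/w11.png',im)
# lid front-lug hole vs tool centre line, at lug height
E=ext('wrist',(R,p)); z=p[2]-42.1+13
r=rect(im,E,p[0],p[1],z,50,.2); g=cv2.GaussianBlur(cv2.cvtColor(r,cv2.COLOR_BGR2GRAY),(0,0),4)
w=g[60:130,210:290]; i=np.unravel_index(w.argmin(),w.shape); u=(210+i[1],60+i[0]); print('hole rel TCP x,y mm',(250-u[1])*.2,(250-u[0])*.2,w.min())
E
```

```text
{'x': -0.0, 'y': 1.94, 'z': -0.01, 'wx': -0.01, 'wy': -0.05, 'wz': 0.05}

hole rel TCP x,y mm 32.0 0.0 42
```

Emit:
carry_out([
  {"x":0,"y":0.4,"z":0,"wx":0,"wy":0,"wz":0,"fingers":0.5},
  {"x":0,"y":0.5,"z":0,"wx":0,"wy":0,"wz":0,"fingers":0.5},
  {"x":0,"y":0.4,"z":0,"wx":0,"wy":0,"wz":0,"fingers":0.5},
  {"x":0,"y":0.2,"z":0,"wx":0,"wy":0,"wz":0,"fingers":0.5},
  {"x":0,"y":0.1,"z":0,"wx":0,"wy":0,"wz":0,"fingers":0.5},
  {"x":0,"y":0,"z":0,"wx":0,"wy":0,"wz":0,"fingers":0.5},
])

```text
time: 38.95
tool_pos: [518.8, 196.9, 270.2]
eef_rot: [-1.57, -0.001, -1.572]
force: [0.1, -0.2, -1.7]
gripper_width: 0.158
```

Emit:
carry_out([
  {"x":0,"y":0.15,"z":0,"wx":0,"wy":0,"wz":0,"fingers":0.5},
  {"x":0,"y":0.1,"z":0,"wx":0,"wy":0,"wz":0,"fingers":0.5},
  {"x":0,"y":0.1,"z":0,"wx":0,"wy":0,"wz":0,"fingers":0.5},
])

```text
time: 39.25
tool_pos: [519.4, 196.8, 268.0]
eef_rot: [-1.57, 0.0, -1.572]
force: [-2.8, 0.2, 10.5]
gripper_width: 0.157
```

Emit:
carry_out([
  {"x":0,"y":0,"z":-0.05,"wx":0,"wy":0,"wz":0,"fingers":0.5},
  {"x":0,"y":0,"z":0,"wx":0,"wy":0,"wz":0,"fingers":0.5},
])

```text
time: 39.45
tool_pos: [519.3, 196.7, 268.5]
eef_rot: [-1.569, 0.001, -1.572]
force: [-0.3, -0.8, -1.0]
gripper_width: 0.155
```

Emit:
carry_out([
  {"x":0,"y":0,"z":0,"wx":0,"wy":0,"wz":0,"fingers":2.2},
  {"x":0,"y":0,"z":0,"wx":0,"wy":0,"wz":0,"fingers":4.5},
  {"x":0,"y":0,"z":0,"wx":0,"wy":0,"wz":0,"fingers":4.5},
  {"x":0,"y":0,"z":0,"wx":0,"wy":0,"wz":0,"fingers":4.5},
  {"x":0,"y":-2,"z":0,"wx":0,"wy":0,"wz":0,"fingers":4.5},
  {"x":0,"y":-3,"z":0,"wx":0,"wy":0,"wz":0,"fingers":4.5},
  {"x":0,"y":-4,"z":0,"wx":0,"wy":0,"wz":0,"fingers":4.5},
  {"x":0,"y":-4,"z":0,"wx":0,"wy":0,"wz":0,"fingers":4.5},
  {"x":0,"y":-1,"z":0,"wx":0,"wy":0,"wz":0,"fingers":4.5},
  {"x":0,"y":0,"z":0,"wx":0,"wy":0,"wz":0,"fingers":4.5},
  {"x":0,"y":0,"z":0,"wx":0,"wy":0,"wz":0,"fingers":4.5},
])

```text
time: 40.55
tool_pos: [518.0, 196.7, 411.0]
eef_rot: [-1.573, -0.001, -1.572]
force: [0.1, -0.2, -0.1]
gripper_width: 0.526
```

```bash
python3 - <<'E'
from h import *
R,p,s=pose(); im=read_camera('wrist')[:,:,::-1]; print(p,s['force'])
E=ext('wrist',(R,p)); r1=rect(im,E,517.7,197,239,60,.3)
cv2.drawMarker(r1,(200,200),(0,0,255),0,12)
sc=read_camera('scene')[:,:,::-1]; u=proj([[517,197,170]],ext('scene'))[0].astype(int); print(u)
c=cv2.resize(sc[max(0,u[1]-100):u[1]+100,u[0]-100:u[0]+100],(400,400),interpolation=2)
cv2.imwrite('pics/m12.png',np.hstack([r1,c]))
E
```

```text
[517.95548242 196.68826268 410.95099013] [ 0.10863066 -0.20937576 -0.07740327]
[361 186]
```

View pics/m12.png

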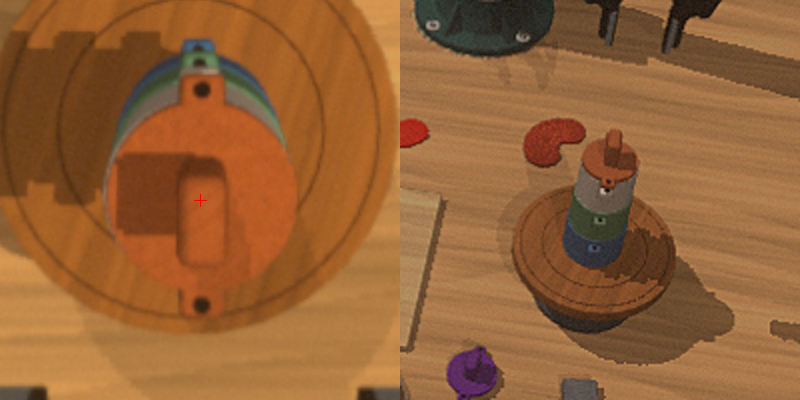

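```bash
python3 -c "
from rig import *;print(finish_job())"
```

```text
the job is handed in; nothing more can be done
None
```

The stacking jar is together on the banding wheel and handed in at about 41 s. I placed blue base, green tier, white tier and terracotta lid in that order, letting go of each before taking the next.

**Seating:** Each piece stopped within about 0.5 mm of the height worked out for fully home. I confirmed the top three by a short press: about 25 N for green, 13 N for white and 10 N for the lid. The base showed only that it stopped going down, with a slight loss of carried weight.

**Alignment:** The last pictures show the stack upright with the gripper clear. The lid's holes line up at heading 0° to within about half a degree. The green and white tiers measured the same when set, and so did the base before the tiers went on it.

**What did not agree exactly:**
- The wheel-centre estimates differed by 2–3 mm between views (y about 198–201, x about 513–515). The base may therefore stand up to roughly 3–4 mm off the true centre.
- The upper pieces measured about 1–2 mm toward +x of the base.

The sponge, underglaze pot, slip jar, vase and brush were never approached, but I did not check them separately in a final image.

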